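# Make up the oven tray from the mould and the core carrier

## Task

Make up the oven tray: lift every plaster casting out of the mould and stand it upright on its foot, flat on the floor of the tray's casting bay, and tip all the stone cores from the carrier into the tray's core bay. After tipping, hold the carrier up by its handle, level and still in the air well clear of the tray's walls, for two seconds or so to feel by its weight whether cores remain; tip and weigh again until it is empty. Then stand the empty carrier upright in the middle of its mat and leave the sieve and the jar alone.

Things in the scene. Friction and masses are not known exactly. Their poses are not given: they have to be found in the camera images.
- tray: Fixed open steel oven tray, 232 (x) by 280 (y) mm, walls 45 mm high and 4 mm thick, floor 4 mm thick; origin under its centre, z up. A 4 mm thick, 45 mm high wall along its x, centred at y = +10 mm, parts it into the casting bay (+y side) and the core bay (-y side).
- cast_bay (a point): Centre of the casting bay's floor, on its upper face; the bay measures 224 (x) by 124 (y) mm inside; axes as the tray's.
- core_bay (a point): Centre of the core bay's floor, on its upper face; the bay measures 224 (x) by 144 (y) mm inside; axes as the tray's.
- mould: Fixed open aluminium mould block, 212 (x) by 122 (y) by 22 mm high, with four open-topped cavities in a row along its x at x = -75, -25, +25, +75 mm, each 38 (x) by 94 (y) mm and 14 mm deep (cavity floor 8 mm above the bench); origin under its centre. On either side of the tray.
- mat: Fixed black rubber mat, 200 (x) by 160 (y) by 4 mm thick, the carrier's place; origin under its centre, z up. Stands on the other side of the tray.
- carrier: Loose grey steel core carrier, mouth at its -x end: a box 160 (x) by 130 (y) by 74 mm high, 4 mm walls, 0.35 kg when empty (constant); origin at the centre of its underside, z up. A cover closes the rear 102 mm (+x part) of its top and largely hides the inside; the front 58 mm is open above. Cores slide on the steel at slopes of 26 to 36 degrees.
- carrier_cheek (a point): Top middle of the cheek, at (-78, 39, 70) mm in the carrier's frame: a full-height plate that closes the +y part of the carrier's front end (44 mm of 122 mm inside). A core lying lengthwise behind it stays in when the carrier is tipped straight forward; tipping towards the carrier's (-x, -y) corner lets it roll over to the mouth.
- carrier_bar (a point): Centre of the carrier's handle bar, 106 mm above its underside: a dark steel bar 94 mm long along the carrier's x, 14 mm wide (y), 20 mm tall, on two posts at x = -40 and +40 mm, 22 mm clear above the cover. Grip it across its width.
- carrier_mouth (a point): Middle of the sill edge of the carrier's mouth, at (-80, -22, 13) mm in the carrier's frame. The mouth is the 78 mm wide -y part of the front end; inside it the floor ramps up over the last 30 mm, at about 19 degrees, to the sill 13 mm above the underside.
- sieve: Bystander: round steel sieve pan, 100 mm across, 45 mm high, origin under its centre. Leave it alone.
- jar: Bystander: jar, 64 mm across, 85 mm high, origin under its centre. Leave it alone.
- casting1: White plaster casting (may be absent): flat foot 34 (x) by 90 (y) by 15 mm high, with an upright rib 14 (x) by 60 (y) mm along its middle from the foot up to 45 mm; about 0.1 kg; origin at the centre of its underside, z up. Starts in one of the mould's cavities, foot on the cavity floor, 1 mm proud of the mould's top and 2 mm free all round; grip the rib across its 14 mm.
- casting2: White plaster casting (may be absent): flat foot 34 (x) by 90 (y) by 15 mm high, with an upright rib 14 (x) by 60 (y) mm along its middle from the foot up to 45 mm; about 0.1 kg; origin at the centre of its underside, z up. Starts in one of the mould's cavities, foot on the cavity floor, 1 mm proud of the mould's top and 2 mm free all round; grip the rib across its 14 mm.
- casting3: White plaster casting (may be absent): flat foot 34 (x) by 90 (y) by 15 mm high, with an upright rib 14 (x) by 60 (y) mm along its middle from the foot up to 45 mm; about 0.1 kg; origin at the centre of its underside, z up. Starts in one of the mould's cavities, foot on the cavity floor, 1 mm proud of the mould's top and 2 mm free all round; grip the rib across its 14 mm.
- casting4: White plaster casting (may be absent): flat foot 34 (x) by 90 (y) by 15 mm high, with an upright rib 14 (x) by 60 (y) mm along its middle from the foot up to 45 mm; about 0.1 kg; origin at the centre of its underside, z up. Starts in one of the mould's cavities, foot on the cavity floor, 1 mm proud of the mould's top and 2 mm free all round; grip the rib across its 14 mm.
- core1_center (a point): Centre of a grey stone core (may be absent): solid cylinder 30 mm in diameter, 64 mm long, 0.12 kg; its own x axis runs along the cylinder. Starts lying in the carrier.
- core2_center (a point): Centre of a grey stone core (may be absent): solid cylinder 30 mm in diameter, 64 mm long, 0.12 kg; its own x axis runs along the cylinder. Starts lying in the carrier.
- core3_center (a point): Centre of a grey stone core (may be absent): solid cylinder 30 mm in diameter, 64 mm long, 0.12 kg; its own x axis runs along the cylinder. Starts lying in the carrier.
- core4_center (a point): Centre of a grey stone core (may be absent): solid cylinder 30 mm in diameter, 64 mm long, 0.12 kg; its own x axis runs along the cylinder. Starts lying in the carrier.
There are look-alikes about, which are no part of the job. Leave any orange or purple look-alike of the casting2 alone.

How it is judged:
By the outcome, as a careful person would: the job done as asked, in the order asked, and still so for the second after the job is handed in, with the robot touching nothing.
Of casting1, casting2, casting3, casting4 only 3 to 4 are there at a start; the rules pass over those that are not, and their reading is None.
Of core1, core2, core3, core4 only 2 to 4 are there at a start; the rules pass over those that are not, and their reading is None.
At some moment in a run one of casting1, casting2, casting3, casting4 may be knocked a few centimetres aside while the robot is not near it.
It also fails if it takes over 210 s, if anything falls off the work surface, if the arm or the gripper's body presses on something with over 40 N, if the wrist force passes 120 N, or if a joint passes its speed limit or range.

## Robot

A 6-joint arm with a two-finger parallel gripper is mounted at the origin on the work surface. World frame = base frame: x ahead of the robot, y to its left, z up, the work surface at z = 0. Lengths are in m, angles in rad, forces in N, time in s.
With the tool pointing down it reaches from about 0.25 to 0.775 m from the base axis. Payload 4 kg.
Tool frame: the origin (TCP) lies at the very end of the fingers, on their centre line; the grasp point (between the pads) lies 19 mm behind it; z points along the fingers, y is the line along which they close (so a half turn about z gives the same grasp; the last joint's range is limited). The gripper opens to 85 mm and grips with 20 to 120 N. Pads are 22 mm wide; open, the fingers measure 114 mm over their backs; the gripper's body (76 mm by 85 mm) begins 54 mm behind the grasp point. The pads swing forward as they close: fully open they stand 13 mm farther back than shut.
Start: joints at [-1.398, 0.087, 1.371, -0, 1.684, -0.103], TCP at [0.15, -0.529, 0.231] pointing down, gripper open.
Joint ranges: [-3.1, 3.1], [-0.76, 2.03], [0.27, 2.55], [-1.08, 4.22], [0.17, 2.65], [-2.57, 2.57]. Speed limits (rad/s): [2.79, 2.79, 3.14, 3.14, 3.14, 3.14].

## Interface

Orientations are given as a 3x3 rotation matrix whose columns are the frame's x, y, z axes.
In Python, from plant import get_state, grab_frame, finish_job, look_for gives the robot as it stands.
- The arm moves only by the tool drive_tool, never from a script. Its argument "steps" is text: rows parted by semicolons, each of 6 numbers parted by spaces: the shift along the tool's x, y, z in units of 30 mm (1.0 is 30 mm), then the turn, a rotation vector about the tool's x, y, z in units of 6 degrees (1.0 is 6 degrees). In form: tx ty tz ax ay az; .... A call has 1 to 12 rows; each row is the pose to reach, as a shift and turn from the pose commanded when the call began, along the tool's axes at that moment; what a row does not reach only later rows make up. A row lasts 1/10 s, in which the tool goes at most 50 mm and 8.59 degrees, less where a joint would pass 70% of its speed; a pose out of reach is approached as far as the arm can. A call with a gripper value outside its range is refused whole. "gripper" is the opening, from 0 (shut) to 1 (fully open), set as the call begins (left out, the last holds). The fingers move at their own pace and stop on an object; "force" is the grip in N (left out, the last holds). Time passes only in rows, so rows that repeat a pose let the fingers close. It gives the time, the measured TCP pose, the force, the opening and the grip force at its end, in the units of the state.
- get_state(): the state, without advancing time (a new reading comes with each control period).
- grab_frame(name): name is "scene" or "top" or "wrist"; returns a dict with "frame" (400x640x3 uint8, red, green, blue), "intrinsics" (3x3 intrinsics, pixels), "cam_to_world" (4x4, takes a point from camera to world coordinates); the wrist camera has in their place "tool_from_camera" (4x4, takes a point from camera to tool coordinates, whose origin is the TCP and whose axes are the flange's). Camera axes: x right, y up, looking along -z (the intrinsics and any distortion apply to the point x, -y, -z); pixel columns grow to the right and rows downward; lengths in m; the calibration is good to about 2 mm. A picture is of the moment at which its call begins: read the wrist's pose just before it. There is no depth.
- finish_job(): hands the job in; it is judged then, once.
Trained networks look in a picture, given as the dict that the camera call returned (one of the last four; its "shot" number tells which), for a name from the list of things; names that differ only in an ending like _2 or _b are one class to them, and where a whole thing is asked for, a point or a joint stands for the part that bears it (a point fixed in the world has none). Each returns a list of dicts, best first, with "p" (0 to 1); they miss things now and then, are a little off and sometimes report something else, mostly with a low value. They report only what shows in the picture. A call takes as long as a camera call. They do not tell look-alikes from the thing itself.
- look_for(name, picture): "bbox" ([centre column, centre row, width, height] in pixels, round what is visible of it).
The state is a dict: "time_s": time; "qpos": joint angles; "dq": joint speeds; "joint_efforts": joint torques, N m; "tcp_pos": TCP position; "eef_rot": TCP orientation; "force": force on the tool from outside, world axes, zero at the start; "ft_torque": the same for the moment, N m; "gripper_width": finger opening in m; "gripper_force": force on a finger pad.
Only numpy, scipy, OpenCV 4.12 (cv2) and the standard library are available. Lean on these libraries where they do the work, as an engineer would, in place of code of your own. Each camera call takes 0.05 s, during which the arm holds its last target. There are 200 camera calls.

## Working session

There is one attempt and no reset: what is moved stays moved. The work goes in short steps, Python scripts to look and compute and a tool call to move; the robot and the scene stay as the last step left them, time stands still between calls to the robot, and variables do not carry over. Pictures are saved under pics/ and viewed, at most 14 in all, crops included, and the job is handed in when it is done.

Besides the shell and the picture viewer there is one more tool, called after ">>>" by a JSON object that holds its "name" and its "arguments". drive_tool: Moves the arm, as the interface text tells. Its arguments: {"type":"object","properties":{"steps":{"type":"string"},"gripper":{"type":"number"},"force":{"type":"number"}},"required":["steps"]}

```bash
mkdir -p pics; ls; python3 - <<'E'
from plant import *
import cv2,json
s=get_state();print({k:s[k] for k in('time_s','tcp_pos','eef_rot','gripper_width','force')})
for n in('scene','top'):
    f=grab_frame(n);cv2.imwrite(f'pics/{n}0.png',f['frame'][:,:,::-1]);print(n,f['intrinsics'],f['cam_to_world'],[k for k in f])
    for o in('tray','mould','mat','carrier','carrier_bar','carrier_cheek','carrier_mouth','sieve','jar','casting1','core1_center','cast_bay','core_bay'):
        print(o,[(round(d['p'],2),[round(x) for x in d['bbox']]) for d in look_for(o,f)][:6])
E
```

```text
pics
{'time_s': 0.0, 'tcp_pos': array([ 0.14969317, -0.52870537,  0.23010028]), 'eef_rot': array([[ 9.62211790e-01,  2.72301922e-01, -3.66871030e-04],
       [ 2.72302040e-01, -9.62209154e-01,  2.26791778e-03],
       [ 2.64551707e-04, -2.28211696e-03, -9.99997361e-01]]), 'gripper_width': 0.08548205832178606, 'force': array([-0.89746423,  1.26051467,  0.05952932])}
scene [[416.8611312    0.         329.13427739]
 [  0.         416.8611312  205.31545612]
 [  0.           0.           1.        ]] [[-0.61477085 -0.58550668  0.52843045  1.22288841]
 [ 0.78869376 -0.45267884  0.4159856   0.54502121]
 [-0.00435307  0.67250562  0.74007922  0.97065552]
 [ 0.          0.          0.          1.        ]] ['frame', 'intrinsics', 'cam_to_world', 'shot']
tray [(0.83, [333, 213, 120, 94])]
mould [(0.87, [422, 255, 83, 74]), (0.33, [310, 270, 23, 35])]
mat [(0.65, [263, 177, 71, 30]), (0.45, [336, 212, 122, 95])]
carrier [(0.71, [265, 157, 65, 55])]
carrier_bar [(0.89, [264, 154, 66, 46])]
carrier_cheek [(0.91, [264, 158, 63, 56]), (0.59, [421, 254, 83, 72])]
carrier_mouth [(0.77, [266, 158, 64, 
[... 716 characters left out ...]
         1.        ]] ['frame', 'intrinsics', 'cam_to_world', 'shot']
tray [(0.66, [322, 216, 92, 72]), (0.55, [293, 146, 18, 26])]
mould [(0.75, [234, 223, 53, 70])]
mat [(0.8, [419, 229, 56, 70])]
carrier [(0.96, [423, 230, 51, 55])]
carrier_bar [(0.57, [423, 230, 52, 58])]
carrier_cheek [(0.9, [422, 230, 50, 57])]
carrier_mouth [(0.67, [424, 231, 50, 52])]
sieve [(0.65, [366, 146, 32, 33])]
jar [(0.65, [294, 145, 20, 26]), (0.61, [423, 231, 46, 56]), (0.31, [239, 200, 34, 19])]
casting1 [(0.89, [180, 263, 32, 9]), (0.87, [230, 230, 30, 17]), (0.73, [227, 247, 27, 12]), (0.73, [235, 216, 30, 15]), (0.56, [184, 213, 30, 24])]
core1_center []
cast_bay [(0.86, [320, 216, 89, 78])]
core_bay []
```

```bash
python3 - <<'E'
import cv2
a=cv2.imread('pics/top0.png')[110:290,140:480];b=cv2.imread('pics/scene0.png')[110:320,210:530]
cv2.imwrite('pics/t1.png',cv2.resize(a,None,fx=2.35,fy=2.35,interpolation=2))
cv2.imwrite('pics/s1.png',cv2.resize(b,None,fx=2.5,fy=2.5,interpolation=2))
E
```

```text
(no output)
```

View pics/t1.png

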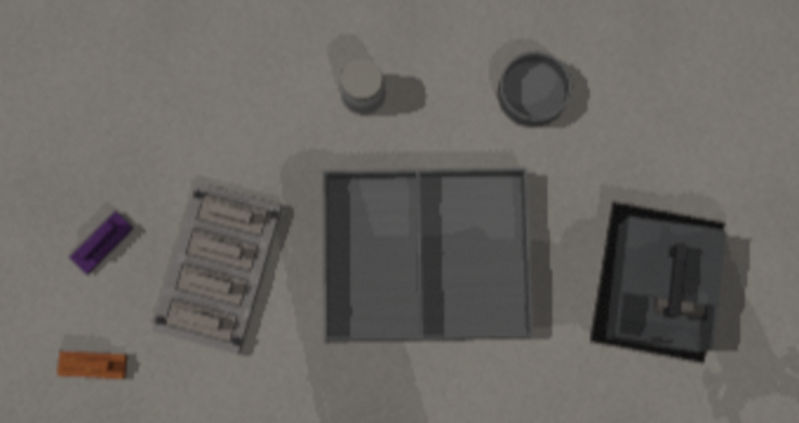

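View pics/s1.png

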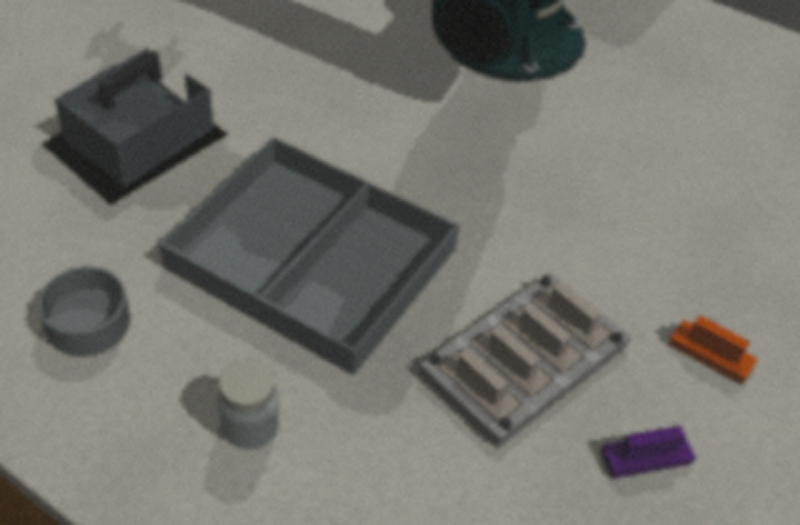

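The top view shows four castings in the mould (left, t1≈222,268), the tray in the middle (428,256), and the carrier on its mat at right (665,285) with its mouth towards the robot. The orange and purple pieces at left are decoys. I'll turn these pixels into positions next.

```bash
cat > h.py <<'E'
import numpy as np,cv2
from plant import *
from scipy.spatial.transform import Rotation as Ro
def campose(f,s=None):
    if 'cam_to_world' in f: return np.array(f['cam_to_world'])
    T=np.eye(4);T[:3,:3]=s['eef_rot'];T[:3,3]=s['tcp_pos'];return T@np.array(f['tool_from_camera'])
def ray(K,T,uv):
    d=np.array([(uv[0]-K[0,2])/K[0,0],-(uv[1]-K[1,2])/K[1,1],-1.]);return T[:3,3],T[:3,:3]@d
def atz(K,T,uv,z):
    o,d=ray(K,T,uv);return o+d*(z-o[2])/d[2]
def proj(K,T,P):
    c=(np.asarray(P)-T[:3,3])@T[:3,:3];return np.c_[K[0,0]*c[:,0]/-c[:,2]+K[0,2],K[1,1]*c[:,1]/c[:,2]+K[1,2]]
def tri(rs):
    A=0;b=0
    for o,d in rs:
        d=d/np.linalg.norm(d);M=np.eye(3)-np.outer(d,d);A=A+M;b=b+M@o
    return np.linalg.solve(A,b)
def down(yaw): # tool x at world yaw, z down
    c,s=np.cos(yaw),np.sin(yaw);return np.array([[c,s,0],[s,-c,0],[0,0,-1.]])
def row(p,R,s=None):
    s=s or get_state();R0=s['eef_rot']
    return np.r_[R0.T@(np.array(p)-s['tcp_pos'])/.03, Ro.from_matrix(R0.T@R).as_rotvec()/np.radians(6)]
def show(n,*a): print(n,np.round(np.array(a),4).tolist())
E
cat > m.py <<'E'
from h import *
f=grab_frame('top');K=f['intrinsics'];T=campose(f)
g=grab_frame('scene');K2=g['intrinsics'];T2=campose(g)
w=grab_frame('wrist');print(w['tool_from_camera'],w['intrinsics'])
c=lambda u:(u[0]/2.35+140,u[1]/2.35+110)
c2=lambda u:(u[0]/2.5+210,u[1]/2.5+110)
for n,z,ps in(('mould',.022,[(197,182),(288,206),(242,352),(155,330)]),('tray',.045,[(324,172),(525,170),(531,339),(326,342)]),('mat',.004,[(612,203),(724,223),(703,361),(591,342)]),('bar',.116,[(684,243),(672,315)])):
    P=np.array([atz(K,T,c(p),z)for p in ps]);print(n,P[:,:2].round(3).tolist(),P.mean(0).round(4),[round(np.degrees(np.arctan2(*(P[(i+1)%len(P)]-P[i])[1::-1])),1)for i in range(len(P))])
# heights from two views: tray corners near +x: far-left top img = (+x,+y)
for n,a,b in(('tray +x+y',(324,172),(352,348)),('tray +x-y',(525,170),(162,244)),('tray -x+y',(326,342),(457,228)),('tray -x-y',(531,339),(275,141))):
    print(n,tri([ray(K,T,c(a)),ray(K2,T2,c2(b))]).round(4))
for d in look_for('casting1',f)[:6]: print(d['p'],atz(K,T,d['bbox'][:2],.03).round(3))
for n in('jar','sieve'): print(n,atz(K,T,look_for(n,f)[0]['bbox'][:2],.04).round(3))
E
python3 m.py
```

```text
[[-1.38139388e-03  9.62395559e-01  2.71648449e-01  6.81593865e-02]
 [ 9.99998996e-01  1.41541556e-03  7.06900463e-05  2.49922837e-04]
 [-3.16463655e-04  2.71648273e-01 -9.62396548e-01 -1.42410141e-01]
 [ 0.00000000e+00  0.00000000e+00  0.00000000e+00  1.00000000e+00]] [[322.04131729   0.         326.55944017]
 [  0.         322.04131729 200.91456389]
 [  0.           0.           1.        ]]
mould [[0.638, 0.347], [0.607, 0.219], [0.406, 0.273], [0.432, 0.392]] [0.5207 0.3076 0.022 ] [np.float64(-103.3), np.float64(165.2), np.float64(77.5), np.float64(-12.4)]
tray [[0.652, 0.17], [0.663, -0.105], [0.433, -0.116], [0.421, 0.158]] [0.5422 0.0267 0.045 ] [np.float64(-87.8), np.float64(-177.4), np.float64(92.4), np.float64(2.9)]
mat [[0.627, -0.233], [0.603, -0.39], [0.411, -0.357], [0.433, -0.203]] [ 0.5185 -0.2956  0.004 ] [np.float64(-98.7), np.float64(170.4), np.float64(81.9), np.float64(-8.6)]
bar [[0.558, -0.305], [0.464, -0.288]] [ 0.5112 -0.2965  0.116 ] [np.float64(169.9), np.float64(-10.1)]
tray +x+y [0.6525 0.1703 0.0428]
tray +x-y [ 0.6638 -0.1054  0.0361]
tray -x+y [0.421  0.1604 0.0326]
tray -x-y [ 0.4325 -0.1164  0.0304]
0.89 [0.389 0.465 0.03 ]
0.83 [0.444 0.325 0.03 ]
0.8 [0.596 0.296 0.03 ]
0.72 [0.541 0.308 0.03 ]
0.57 [0.497 0.317 0.03 ]
0.55 [0.546 0.473 0.03 ]
jar [0.77  0.124 0.04 ]
sieve [ 0.786 -0.119  0.04 ]
```

```bash
python3 - <<'E'
from h import *
show('carrier',row([.50,-.30,.26],down(np.radians(-9))))
E
```

```text
carrier [[13.3142, -4.1728, -0.9564, 0.0006, 0.0001, 4.1339]]
```

>>> {"name": "drive_tool", "arguments": {"steps": "13.3 -4.2 -1 0 0 4.1;13.3 -4.2 -1 0 0 4.1;13.3 -4.2 -1 0 0 4.1;13.3 -4.2 -1 0 0 4.1;13.3 -4.2 -1 0 0 4.1;13.3 -4.2 -1 0 0 4.1;13.3 -4.2 -1 0 0 4.1;13.3 -4.2 -1 0 0 4.1;13.3 -4.2 -1 0 0 4.1;13.3 -4.2 -1 0 0 4.1;13.3 -4.2 -1 0 0 4.1"}}

```text
time_s: 2.8
tcp_pos: [0.4996, -0.299, 0.261]
eef_rot: [[0.988, -0.152, -0.001], [-0.152, -0.988, -0.0], [-0.001, 0.0, -1.0]]
force: [0.1, -0.8, -0.7]
gripper_width: 0.0855
gripper_force: 0.0
```

```bash
cat > snap.py <<'E'
from h import *
import sys,pickle
s=get_state();w=grab_frame('wrist');T=campose(w,s)
pickle.dump((w['intrinsics'],T),open(f'pics/{sys.argv[1]}.pkl','wb'))
cv2.imwrite(f'pics/{sys.argv[1]}.png',w['frame'][:,:,::-1])
print(s['time_s'],s['tcp_pos'].round(4),s['eef_rot'].round(3).tolist(),s['gripper_width'])
for n in sys.argv[2:]: print(n,[(round(d['p'],2),np.round(d['bbox'],1).tolist()) for d in look_for(n,w)][:6])
E
python3 snap.py w1 carrier carrier_bar; python3 -c "
from h import *
show('mould',row([.53,.33,.21],down(np.radians(76))))"
```

```text
2.8 [ 0.4996 -0.299   0.261 ] [[0.988, -0.152, -0.001], [-0.152, -0.988, -0.0], [-0.001, 0.0, -1.0]] 0.08550298442905106
carrier [(0.76, [318.8, 162.3, 136.4, 164.4])]
carrier_bar [(0.86, [319.6, 161.1, 134.1, 157.2])]
mould [[-2.208, -20.9187, 1.7022, 0.0002, 0.0061, -14.1501]]
```

View pics/w1.png

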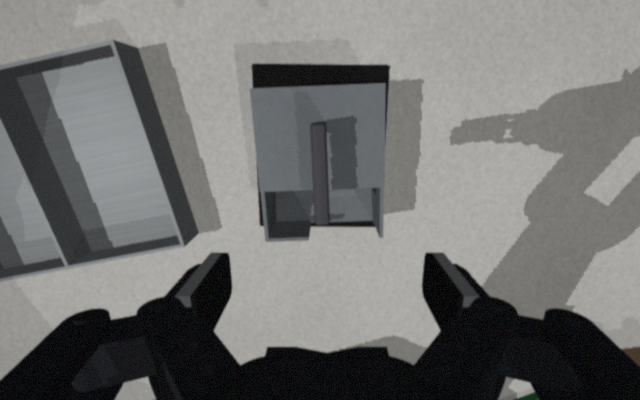

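The wrist view shows the carrier with its bar from (319,124) to (320,225) and the cheek at lower left (287,238), so the front faces the robot. Next I'll move to the mould.

>>> {"name": "drive_tool", "arguments": {"steps": "-2.2 -20.9 1.7 0 0 -14.2;-2.2 -20.9 1.7 0 0 -14.2;-2.2 -20.9 1.7 0 0 -14.2;-2.2 -20.9 1.7 0 0 -14.2;-2.2 -20.9 1.7 0 0 -14.2;-2.2 -20.9 1.7 0 0 -14.2;-2.2 -20.9 1.7 0 0 -14.2;-2.2 -20.9 1.7 0 0 -14.2;-2.2 -20.9 1.7 0 0 -14.2;-2.2 -20.9 1.7 0 0 -14.2;-2.2 -20.9 1.7 0 0 -14.2;-2.2 -20.9 1.7 0 0 -14.2"}}

```text
time_s: 4.15
tcp_pos: [0.5288, 0.2983, 0.2131]
eef_rot: [[0.237, 0.971, 0.001], [0.971, -0.237, -0.0], [0.0, 0.001, -1.0]]
force: [1.2, -0.7, 0.3]
gripper_width: 0.0851
gripper_force: 0.0
```

>>> {"name": "drive_tool", "arguments": {"steps": "0 0 0 0 0 0;0 0 0 0 0 0"}}

```text
time_s: 4.35
tcp_pos: [0.5284, 0.2976, 0.2123]
eef_rot: [[0.235, 0.972, -0.001], [0.972, -0.235, -0.001], [-0.002, -0.001, -1.0]]
force: [0.5, 0.5, -0.0]
gripper_width: 0.0853
gripper_force: 0.0
```

```bash
python3 snap.py w2 casting1 mould; python3 -c "
from h import *
show('mould',row([.53,.33,.21],down(np.radians(76))))"
```

```text
4.35 [0.5284 0.2976 0.2123] [[0.235, 0.972, -0.001], [0.972, -0.235, -0.001], [-0.002, -0.001, -1.0]] 0.0853299243661541
casting1 [(0.97, [137.9, 41.4, 75.3, 82.4]), (0.96, [292.4, 161.1, 36.8, 89.5]), (0.93, [325.0, 12.3, 56.7, 24.7]), (0.89, [246.8, 161.2, 40.3, 87.7]), (0.69, [389.1, 159.7, 38.7, 88.5]), (0.57, [341.4, 160.7, 30.4, 85.9])]
mould [(0.7, [317.2, 159.5, 217.8, 120.6])]
mould [[1.1062, -0.2363, 0.1127, 0.0072, 0.0015, 0.0412]]
```

View pics/w2.png

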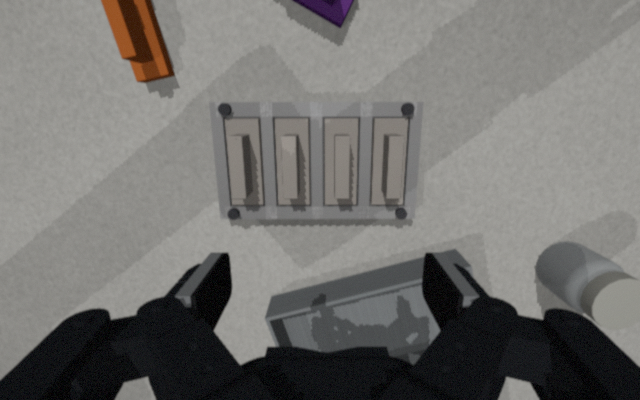

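The four castings sit in the mould with rib tops near (238,165), (289,166), (342,166) and (394,166). The screws are at (225,109), (407,109), (401,213) and (234,213), and the tray shows below.

```bash
python3 - <<'E'
from h import *
import pickle
K,T=pickle.load(open('pics/w2.pkl','rb'))
A=lambda ps,z:np.array([atz(K,T,p,z) for p in ps])[:,:2]
d=A([(225,109),(407,109),(401,213),(234,213)],.022);print('discs',d.round(4).tolist(),d.mean(0).round(4))
for v in(d[1]-d[0],d[2]-d[3],d[0]-d[3],d[1]-d[2]):print(round(np.degrees(np.arctan2(v[1],v[0])),1),np.linalg.norm(v).round(4))
f1=A([(225,117),(258,117),(263,205),(230,206)],.023);f4=A([(376,117),(410,117),(405,206),(371,206)],.023)
print('foot',f1.mean(0),f4.mean(0),np.linalg.norm(f1[0]-f1[3]),np.linalg.norm(f1[0]-f1[1]),(f1.mean(0)+f4.mean(0))/2,np.linalg.norm(f4.mean(0)-f1.mean(0)))
r=A([(238,166),(289.5,166),(342,166),(394,166)],.053);print('ribs',r.round(4).tolist())
# edges for subpixel: print ray-based triangulation w/ top view for casting boxes
K1,T1=pickle.load(open('pics/w1.pkl','rb'))
B=np.array([atz(K1,T1,p,.12) for p in((312,124),(327,124),(313,225),(329,225))]);print('bar',B.round(4).tolist(),B.mean(0))
v=B[0]+B[1]-B[2]-B[3];print(np.degrees(np.arctan2(v[1],v[0])),np.linalg.norm(v)/2)
E
```

```text
discs [[0.4461, 0.3885], [0.6217, 0.3458], [0.5969, 0.2402], [0.4208, 0.2829]] [0.5214 0.3143]
-13.7 0.1807
-13.6 0.1812
76.6 0.1085
76.8 0.1085
foot [0.44838757 0.3326585 ] [0.59559462 0.29661576] 0.09267507504240631 0.0328947857211111 [0.5219911  0.31463713] 0.1515552523857491
ribs [[0.4506, 0.3341], [0.4978, 0.3226], [0.546, 0.3109], [0.5937, 0.2993]]
bar [[0.5574, -0.2959, 0.12], [0.5555, -0.3086, 0.12], [0.4667, -0.2817, 0.12], [0.4644, -0.2964, 0.12]] [ 0.51099634 -0.29565223  0.12      ]
-8.26157865522823 0.09187052731108336
```

```bash
python3 - <<'E'
from h import *
R=down(np.radians(76.4))
show('pre c4',row([.5946,.2969,.12],R)); show('g',row([.5946,.2969,.027],R))
E
```

```text
pre c4 [[0.5469, 2.1153, 3.1146, 0.0072, 0.0015, -0.0255]]
g [[0.5473, 2.113, 6.2146, 0.0072, 0.0015, -0.0255]]
```

>>> {"name": "drive_tool", "arguments": {"steps": "0.54 2.11 1.5 0 0 0;0.54 2.11 3.1 0 0 0;0.54 2.11 3.1 0 0 0;0.54 2.11 3.1 0 0 0", "gripper": 0.45}}

```text
time_s: 4.9
tcp_pos: [0.5922, 0.2962, 0.1152]
eef_rot: [[0.238, 0.971, -0.009], [0.971, -0.238, -0.004], [-0.005, -0.008, -1.0]]
force: [-0.2, -0.1, -0.1]
gripper_width: 0.0384
gripper_force: 0.0
```

```bash
python3 snap.py w3 casting1; python3 - <<'E'
from h import *
R=down(np.radians(76.4))
show('g',row([.5946,.2969,.027],R))
E
```

```text
4.9 [0.5922 0.2962 0.1152] [[0.238, 0.971, -0.009], [0.971, -0.238, -0.004], [-0.005, -0.008, -1.0]] 0.03839104750852044
casting1 [(0.96, [126.3, 196.7, 78.2, 116.7]), (0.96, [329.1, 196.4, 44.1, 112.2]), (0.89, [265.7, 197.4, 50.8, 118.9]), (0.87, [197.7, 196.6, 67.8, 119.6]), (0.84, [248.0, 6.4, 31.4, 12.8]), (0.82, [18.2, 46.9, 36.4, 90.2])]
g [[-0.0392, 0.0327, 3.1392, 0.0034, -0.0044, -0.0098]]
```

View pics/w3.png

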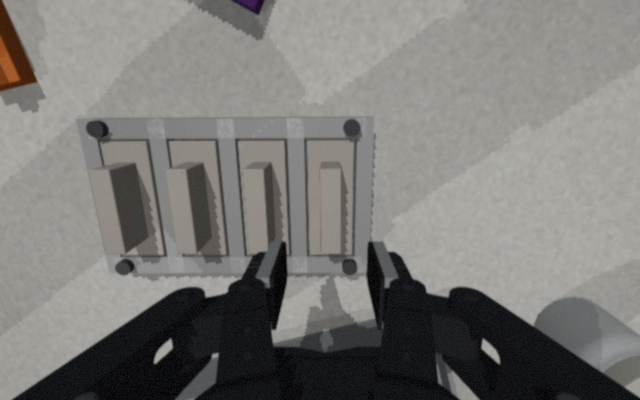

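The rib of casting 4 is centred at about (331,210), between the fingers (277 to 373). I'll triangulate its height.

```bash
python3 - <<'E'
from h import *
import pickle
a=pickle.load(open('pics/w2.pkl','rb'));b=pickle.load(open('pics/w3.pkl','rb'))
print('rib4 top',tri([ray(*a,(394.5,166)),ray(*b,(331,211))]).round(4),'at z.053',atz(*b,(331,211),.053).round(4))
for p,q in(((225,109),(97,129)),((407,109),(352,128)),((401,213),(349,267)),((234,213),(125,267))):print('disc',tri([ray(*a,p),ray(*b,q)]).round(4),atz(*b,q,.022).round(4))
E
```

```text
rib4 top [0.5946 0.2986 0.0513] at z.053 [0.5948 0.2988 0.053 ]
disc [0.4476 0.3882 0.027 ] [0.444  0.3889 0.022 ]
disc [0.6219 0.3458 0.0211] [0.6218 0.3459 0.022 ]
disc [0.596  0.2424 0.0278] [0.5956 0.2394 0.022 ]
disc [0.4225 0.2839 0.0265] [0.4189 0.2822 0.022 ]
```

>>> {"name": "drive_tool", "arguments": {"steps": "0 0.03 1.5 0 0 0;0 0.03 2.6 0 0 0;0 0.03 2.95 0 0 0;0 0.03 2.95 0 0 0;0 0.03 2.95 0 0 0"}}

```text
time_s: 5.5
tcp_pos: [0.5962, 0.2995, 0.0349]
eef_rot: [[0.235, 0.972, 0.005], [0.972, -0.235, 0.002], [0.003, 0.004, -1.0]]
force: [0.2, 0.5, 1.6]
gripper_width: 0.0383
gripper_force: 0.0
```

>>> {"name": "drive_tool", "arguments": {"steps": "0 0 0 0 0 0;0 0 0 0 0 0;0 0 0 0 0 0;0 0 0 0 0 0;0 0 0 0 0 0;0 0 0 0 0 0", "gripper": 0, "force": 40}}

```text
time_s: 6.1
tcp_pos: [0.5961, 0.2994, 0.0344]
eef_rot: [[0.235, 0.972, 0.004], [0.972, -0.235, 0.002], [0.003, 0.004, -1.0]]
force: [-0.8, -0.4, 6.3]
gripper_width: 0.0129
gripper_force: 43.3
```

>>> {"name": "drive_tool", "arguments": {"steps": "0 0 -0.3 0 0 0;0 0 -0.7 0 0 0;0 0 -1.2 0 0 0;0 0 -2 0 0 0;0 0 -3 0 0 0;0 0 -4.5 0 0 0;0 0 -6 0 0 0;0 0 -6 0 0 0;0 0 -6 0 0 0"}}

```text
time_s: 7.0
tcp_pos: [0.5956, 0.299, 0.2151]
eef_rot: [[0.235, 0.972, 0.006], [0.972, -0.235, 0.002], [0.003, 0.005, -1.0]]
force: [-0.2, -0.4, -1.6]
gripper_width: 0.013
gripper_force: 42.4
```

```bash
python3 - <<'E'
from h import *
print(get_state()['gripper_width'],get_state()['tcp_pos'])
show('tray view',row([.56,.09,.22],down(np.radians(92.5))))
E
```

```text
0.012954704917659312 [0.59558987 0.2990387  0.21508308]
tray view [[-7.051, 0.4858, -0.1852, 0.051, -0.0253, -2.6828]]
```

```bash
python3 - <<'E'
from h import *
show('tray view',row([.545,-.03,.30],down(np.radians(92.5))))
E
```

```text
tray view [[-11.0474, 0.9533, -2.8631, 0.051, -0.0253, -2.6828]]
```

>>> {"name": "drive_tool", "arguments": {"steps": "-1.5 0.95 -2 0 0 -1;-11 0.95 -2.9 0.05 0 -2.7;-11 0.95 -2.9 0.05 0 -2.7;-11 0.95 -2.9 0.05 0 -2.7;-11 0.95 -2.9 0.05 0 -2.7;-11 0.95 -2.9 0.05 0 -2.7;-11 0.95 -2.9 0.05 0 -2.7;-11 0.95 -2.9 0.05 0 -2.7;-11 0.95 -2.9 0.05 0 -2.7;-11 0.95 -2.9 0.05 0 -2.7;-11 0.95 -2.9 0.05 0 -2.7"}}

```text
time_s: 8.1
tcp_pos: [0.5448, -0.0272, 0.2973]
eef_rot: [[-0.048, 0.999, -0.007], [0.999, 0.048, 0.001], [0.002, -0.007, -1.0]]
force: [0.7, 0.4, -1.6]
gripper_width: 0.0127
gripper_force: 42.4
```

```bash
python3 snap.py w4 tray
```

```text
8.1 [ 0.5448 -0.0272  0.2973] [[-0.048, 0.999, -0.007], [0.999, 0.048, 0.001], [0.002, -0.007, -1.0]] 0.01268109100197109
tray [(0.85, [332.5, 115.8, 207.7, 231.5])]
```

View pics/w4.png

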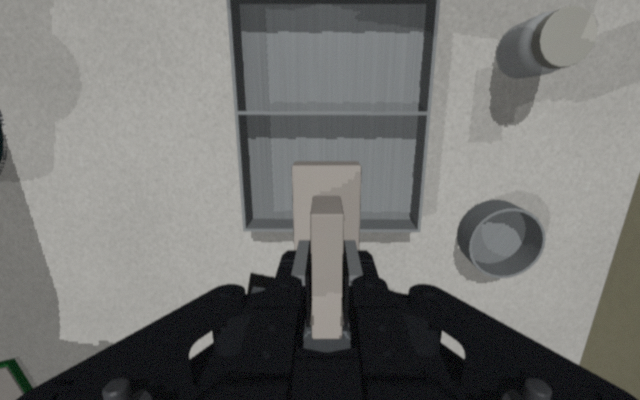

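```bash
python3 - <<'E'
from h import *
import pickle
a=pickle.load(open('pics/w4.pkl','rb'))
P={n:atz(*a,p,.045)[:2] for n,p in dict(bl=(244.5,231),br=(421.5,230),dl=(238,113),dr=(430.5,113),tl=(231,0),tr=(438.5,0)).items()}
for k in P:print(k,P[k].round(4))
for i,j in(('bl','br'),('dl','dr'),('tl','tr'),('bl','tl'),('br','tr')):
    v=P[j]-P[i];print(i,j,np.degrees(np.arctan2(v[1],v[0])).round(2),np.linalg.norm(v).round(4))
th=np.radians(2.7);X=np.array([np.cos(th),np.sin(th)]);Y=np.array([-X[1],X[0]])
d=(P['dl']+P['dr'])/2-.010*Y;b=(P['bl']+P['br'])/2+.14*Y;print('centre',d,b)
K1,T1=pickle.load(open('pics/w1.pkl','rb'))
E
```

```text
bl [ 0.4388 -0.1161]
br [ 0.6697 -0.1033]
dl [0.4345 0.0331]
dr [0.6618 0.0436]
tl [0.4302 0.1513]
tr [0.6547 0.1613]
bl br 3.15 0.2313
dl dr 2.66 0.2276
tl tr 2.54 0.2248
bl tl 91.84 0.2675
br tr 93.25 0.265
centre [0.54861121 0.02833811] [0.54766837 0.03015571]
```

The held casting is straight in the grip. The tray rim gives corners near (244,231) and (421,230) with the divider at row 113.

```bash
cat > slot.py <<'E'
from h import *
import sys
C=np.array([.5435,.1024]);X=np.array([.9989,.047])
R=down(np.radians(92.7));k=(int(sys.argv[1])-2.5)*.048;p=C+k*X
s=get_state();print(s['tcp_pos'].round(4))
show('above',row([*p,.10],R,s));show('place',row([*p,float(sys.argv[2])],R,s))
E
python3 slot.py 4 .033
```

```text
[ 0.5449 -0.0273  0.2977]
above [[4.3112, 2.6033, 6.5776, -0.0618, -0.0111, 0.0068]]
place [[4.3086, 2.6177, 8.8108, -0.0618, -0.0111, 0.0068]]
```

>>> {"name": "drive_tool", "arguments": {"steps": "4.3 2.6 4.5 -0.05 0 0;4.3 2.6 6 -0.05 0 0;4.3 2.6 6.5 -0.05 0 0;4.3 2.6 6.5 -0.05 0 0;4.3 2.6 6.5 -0.05 0 0;4.3 2.6 6.5 -0.05 0 0;4.3 2.6 6.5 -0.05 0 0"}}

```text
time_s: 8.9
tcp_pos: [0.6149, 0.1049, 0.1013]
eef_rot: [[-0.048, 0.999, -0.004], [0.999, 0.048, -0.0], [0.0, -0.004, -1.0]]
force: [0.3, 0.2, -0.3]
gripper_width: 0.013
gripper_force: 42.3
```

```bash
python3 slot.py 4 .033
```

```text
[0.6149 0.1049 0.1013]
above [[0.0286, 0.0188, 0.0431, -0.036, -0.0005, 0.0083]]
place [[0.0284, 0.0272, 2.2764, -0.036, -0.0005, 0.0083]]
```

>>> {"name": "drive_tool", "arguments": {"steps": "0 0 1.2 0 0 0;0 0 2.0 0 0 0;0 0 2.2 0 0 0;0 0 2.3 0 0 0;0 0 2.4 0 0 0;0 0 2.4 0 0 0"}}

```text
time_s: 9.5
tcp_pos: [0.6171, 0.1036, 0.0331]
eef_rot: [[-0.045, 0.999, 0.003], [0.999, 0.045, 0.001], [0.001, 0.003, -1.0]]
force: [-0.2, -0.6, -2.1]
gripper_width: 0.013
gripper_force: 42.4
```

>>> {"name": "drive_tool", "arguments": {"steps": "0 0 0.06 0 0 0;0 0 0.12 0 0 0;0 0 0.12 0 0 0"}}

```text
time_s: 9.8
tcp_pos: [0.617, 0.1037, 0.0304]
eef_rot: [[-0.045, 0.999, 0.003], [0.999, 0.045, 0.001], [0.0, 0.003, -1.0]]
force: [-2.7, -0.8, 6.6]
gripper_width: 0.013
gripper_force: 43.3
```

>>> {"name": "drive_tool", "arguments": {"steps": "0 0 0 0 0 0;0 0 0 0 0 0;0 0 0 0 0 0;0 0 -0.5 0 0 0;0 0 -1.5 0 0 0;0 0 -3 0 0 0;0 0 -4.5 0 0 0;0 0 -4.5 0 0 0", "gripper": 0.36}}

```text
time_s: 10.6
tcp_pos: [0.6203, 0.1041, 0.1734]
eef_rot: [[-0.045, 0.999, 0.018], [0.999, 0.045, 0.002], [0.001, 0.018, -1.0]]
force: [1.1, 0.1, -1.0]
gripper_width: 0.0307
gripper_force: 0.0
```

```bash
cat > cav.py <<'E'
from h import *
import sys
C=np.array([.5217,.3150]);X=np.array([np.cos(np.radians(-13.6)),np.sin(np.radians(-13.6))])
R=down(np.radians(76.4));p=C+(int(sys.argv[1])-2.5)*.05*X
s=get_state();print(p,s['tcp_pos'].round(4))
show('above',row([*p,.12],R,s));show('grasp',row([*p,.033],R,s))
E
python3 cav.py 3
```

```text
[0.54599903 0.30912145] [0.6203 0.1041 0.1734]
above [[6.9388, -2.1943, 1.7495, 0.1687, -0.0357, 2.701]]
grasp [[6.9353, -2.2464, 4.649, 0.1687, -0.0357, 2.701]]
```

>>> {"name": "drive_tool", "arguments": {"steps": "6.9 -2.2 1.2 0.1 0 2.7;6.9 -2.2 1.75 0.1 0 2.7;6.9 -2.2 1.75 0.1 0 2.7;6.9 -2.2 1.75 0.1 0 2.7;6.9 -2.2 1.75 0.1 0 2.7;6.9 -2.2 1.75 0.1 0 2.7;6.9 -2.2 1.75 0.1 0 2.7;6.9 -2.2 1.75 0.1 0 2.7", "gripper": 0.45}}

```text
time_s: 11.4
tcp_pos: [0.5414, 0.3066, 0.111]
eef_rot: [[0.236, 0.972, -0.009], [0.972, -0.236, 0.002], [-0.001, -0.009, -1.0]]
force: [0.0, -0.5, 1.1]
gripper_width: 0.0384
gripper_force: 0.0
```

```bash
python3 snap.py w5 casting1;python3 cav.py 3;python3 -c "
import sys;sys.argv=['','0']
from h import *
f=grab_frame('top')
for d in look_for('casting1',f):print(round(d['p'],2),atz(f['intrinsics'],campose(f),d['bbox'][:2],.03).round(3))"
```

```text
11.4 [0.5414 0.3066 0.111 ] [[0.236, 0.972, -0.009], [0.972, -0.236, 0.002], [-0.001, -0.009, -1.0]] 0.0384415301841373
casting1 [(0.93, [196.9, 193.9, 65.9, 120.7]), (0.91, [266.1, 195.7, 56.5, 120.9]), (0.73, [332.4, 198.9, 44.5, 121.7]), (0.7, [456.5, 381.8, 42.4, 36.4]), (0.67, [50.9, 44.5, 101.8, 87.6]), (0.59, [324.1, 6.2, 24.2, 12.4])]
[0.54599903 0.30912145] [0.5415 0.3063 0.111 ]
above [[0.1268, 0.1191, -0.3026, -0.0879, 0.0025, -0.0189]]
grasp [[0.1276, 0.1458, 2.5973, -0.0879, 0.0025, -0.0189]]
0.85 [0.613 0.099 0.03 ]
0.62 [0.535 0.283 0.03 ]
0.58 [0.382 0.47  0.03 ]
0.56 [0.448 0.326 0.03 ]
0.55 [0.494 0.323 0.03 ]
0.55 [0.536 0.48  0.03 ]
```

>>> {"name": "drive_tool", "arguments": {"steps": "0.13 0.14 0.3 -0.05 0 0;0.13 0.14 1.6 -0.05 0 0;0.13 0.14 2.3 -0.05 0 0;0.13 0.14 2.55 -0.05 0 0;0.13 0.14 2.55 -0.05 0 0"}}

```text
time_s: 12.1
tcp_pos: [0.5439, 0.3098, 0.0316]
eef_rot: [[0.235, 0.972, -0.008], [0.972, -0.235, -0.001], [-0.003, -0.008, -1.0]]
force: [-0.1, -0.3, 0.3]
gripper_width: 0.0385
gripper_force: 0.0
```

>>> {"name": "drive_tool", "arguments": {"steps": "0 0 0 0 0 0;0 0 0 0 0 0;0 0 0 0 0 0;0 0 0 0 0 0;0 0 0 0 0 0", "gripper": 0}}

```text
time_s: 12.6
tcp_pos: [0.5461, 0.3109, 0.0356]
eef_rot: [[0.235, 0.972, -0.001], [0.972, -0.235, 0.002], [0.002, -0.002, -1.0]]
force: [0.7, -0.6, 5.1]
gripper_width: 0.0129
gripper_force: 42.3
```

>>> {"name": "drive_tool", "arguments": {"steps": "0 0 -0.3 0 0 0;0 0 -0.7 0 0 0;0 0 -1.2 0 0 0;0 0 -2 0 0 0;0 0 -3 0 0 0;0 0 -3.5 0 0 0;0 0 -3.5 0 0 0"}}

```text
time_s: 13.3
tcp_pos: [0.5469, 0.3113, 0.1429]
eef_rot: [[0.235, 0.972, 0.001], [0.972, -0.235, 0.004], [0.004, 0.0, -1.0]]
force: [-0.4, 0.5, -0.9]
gripper_width: 0.0129
gripper_force: 41.5
```

```bash
python3 slot.py 3 .033
```

```text
[0.5469 0.3113 0.1429]
above [[-6.5754, 2.2922, 1.406, 0.0092, -0.0353, -2.7152]]
place [[-6.5839, 2.2913, 3.6393, 0.0092, -0.0353, -2.7152]]
```

>>> {"name": "drive_tool", "arguments": {"steps": "-6.58 2.29 0 0 0 -2.7;-6.58 2.29 0 0 0 -2.7;-6.58 2.29 0 0 0 -2.7;-6.58 2.29 0.7 0 0 -2.7;-6.58 2.29 1.4 0 0 -2.7;-6.58 2.29 1.4 0 0 -2.7;-6.58 2.29 1.4 0 0 -2.7;-6.58 2.29 1.4 0 0 -2.7"}}

```text
time_s: 14.1
tcp_pos: [0.5658, 0.1038, 0.0972]
eef_rot: [[-0.047, 0.999, -0.004], [0.999, 0.047, 0.001], [0.001, -0.004, -1.0]]
force: [1.2, 0.3, -2.0]
gripper_width: 0.0131
gripper_force: 41.4
```

```bash
python3 slot.py 3 .0316
```

```text
[0.5658 0.1038 0.0972]
above [[-0.0107, 0.0558, -0.0943, -0.0395, -0.0126, -0.0011]]
place [[-0.0137, 0.0653, 2.1857, -0.0395, -0.0126, -0.0011]]
```

>>> {"name": "drive_tool", "arguments": {"steps": "0 0.04 1.1 0 0 0;0 0.04 1.8 0 0 0;0 0.04 2.1 0 0 0;0 0.04 2.2 0 0 0;0 0.04 2.3 0 0 0;0 0.04 2.3 0 0 0"}}

```text
time_s: 14.7
tcp_pos: [0.5668, 0.1038, 0.0316]
eef_rot: [[-0.047, 0.999, -0.003], [0.999, 0.047, 0.002], [0.002, -0.003, -1.0]]
force: [-6.1, 0.2, 10.2]
gripper_width: 0.0131
gripper_force: 43.0
```

Contact. Releasing and going back for cavity 2.

>>> {"name": "drive_tool", "arguments": {"steps": "0 0 0 0 0 0;0 0 0 0 0 0;0 0 0 0 0 0;0 0 -0.5 0 0 0;0 0 -1.5 0 0 0;0 0 -3 0 0 0;0 0 -4 0 0 0;0 0 -4 0 0 0", "gripper": 0.36}}

```text
time_s: 15.5
tcp_pos: [0.5706, 0.1027, 0.1554]
eef_rot: [[-0.045, 0.999, 0.008], [0.999, 0.045, 0.002], [0.001, 0.008, -1.0]]
force: [0.8, -0.7, 0.9]
gripper_width: 0.0309
gripper_force: 0.0
```

```bash
python3 cav.py 2
```

```text
[0.49740097 0.32087855] [0.5706 0.1027 0.1554]
above [[7.3756, -2.1188, 1.1701, 0.0784, -0.022, 2.6997]]
grasp [[7.3723, -2.1432, 4.07, 0.0784, -0.022, 2.6997]]
```

>>> {"name": "drive_tool", "arguments": {"steps": "7.35 -2.12 0.5 0.05 0 2.7;7.35 -2.12 1.1 0.05 0 2.7;7.35 -2.12 1.1 0.05 0 2.7;7.35 -2.12 1.1 0.05 0 2.7;7.35 -2.12 1.1 0.05 0 2.7;7.35 -2.12 1.1 0.05 0 2.7;7.35 -2.12 1.1 0.05 0 2.7;7.35 -2.12 1.1 0.05 0 2.7;7.35 -2.12 1.1 0.05 0 2.7", "gripper": 0.45}}

```text
time_s: 16.4
tcp_pos: [0.494, 0.3186, 0.1152]
eef_rot: [[0.237, 0.971, -0.01], [0.971, -0.237, 0.001], [-0.002, -0.01, -1.0]]
force: [-0.7, -0.7, -0.5]
gripper_width: 0.0385
gripper_force: 0.0
```

```bash
python3 snap.py w6 casting1;python3 cav.py 2;python3 -c "
from h import *
f=grab_frame('top')
for d in look_for('casting1',f):print(round(d['p'],2),atz(f['intrinsics'],campose(f),d['bbox'][:2],.03).round(3))"
```

```text
16.4 [0.494  0.3186 0.1152] [[0.237, 0.971, -0.01], [0.971, -0.237, 0.001], [-0.002, -0.01, -1.0]] 0.038464574275238264
casting1 [(0.82, [457.9, 385.2, 39.6, 29.5]), (0.78, [262.9, 194.3, 52.9, 113.2]), (0.62, [331.7, 194.8, 48.4, 117.8]), (0.57, [119.8, 47.1, 101.1, 88.7]), (0.46, [393.0, 7.1, 30.7, 12.4])]
[0.49740097 0.32087855] [0.4939 0.3187 0.1152]
above [[0.0991, 0.0944, -0.1613, -0.0949, 0.0133, -0.019]]
grasp [[0.1031, 0.1232, 2.7386, -0.0949, 0.0133, -0.019]]
0.85 [0.387 0.469 0.03 ]
0.63 [ 0.512 -0.304  0.03 ]
0.62 [0.49  0.275 0.03 ]
0.62 [0.567 0.101 0.03 ]
0.6 [0.44  0.313 0.03 ]
0.51 [0.614 0.098 0.03 ]
```

Still in place at column 331.7. I'll grasp it.

>>> {"name": "drive_tool", "arguments": {"steps": "0.1 0.11 0.5 -0.05 0 0;0.1 0.11 1.7 -0.05 0 0;0.1 0.11 2.4 -0.05 0 0;0.1 0.11 2.65 -0.05 0 0;0.1 0.11 2.65 -0.05 0 0"}}

```text
time_s: 17.1
tcp_pos: [0.4956, 0.3213, 0.0341]
eef_rot: [[0.236, 0.972, -0.008], [0.972, -0.236, -0.002], [-0.003, -0.007, -1.0]]
force: [0.4, -0.0, 0.3]
gripper_width: 0.0381
gripper_force: 0.0
```

>>> {"name": "drive_tool", "arguments": {"steps": "0 0 0 0 0 0;0 0 0 0 0 0;0 0 0 0 0 0;0 0 0 0 0 0;0 0 0 0 0 0", "gripper": 0}}

```text
time_s: 17.6
tcp_pos: [0.4976, 0.3226, 0.0375]
eef_rot: [[0.235, 0.972, -0.002], [0.972, -0.235, 0.001], [0.001, -0.002, -1.0]]
force: [-0.2, -0.2, 6.1]
gripper_width: 0.0127
gripper_force: 42.2
```

>>> {"name": "drive_tool", "arguments": {"steps": "0 0 -0.3 0 0 0;0 0 -0.7 0 0 0;0 0 -1.2 0 0 0;0 0 -2 0 0 0;0 0 -3 0 0 0;0 0 -3.5 0 0 0;0 0 -3.5 0 0 0"}}

```text
time_s: 18.3
tcp_pos: [0.4985, 0.323, 0.1444]
eef_rot: [[0.235, 0.972, 0.001], [0.972, -0.235, 0.003], [0.003, 0.0, -1.0]]
force: [0.2, -0.4, -0.6]
gripper_width: 0.0128
gripper_force: 41.3
```

```bash
python3 slot.py 2 .033
```

```text
[0.4985 0.323  0.1444]
above [[-7.0246, 2.4191, 1.4585, 0.0065, -0.031, -2.7155]]
place [[-7.032, 2.4186, 3.6918, 0.0065, -0.031, -2.7155]]
```

>>> {"name": "drive_tool", "arguments": {"steps": "-7 2.4 0 0 0 -2.7;-7 2.4 0 0 0 -2.7;-7 2.4 0 0 0 -2.7;-7 2.4 0.7 0 0 -2.7;-7 2.4 1.4 0 0 -2.7;-7 2.4 1.4 0 0 -2.7;-7 2.4 1.4 0 0 -2.7;-7 2.4 1.4 0 0 -2.7;-7 2.4 1.4 0 0 -2.7"}}

```text
time_s: 19.2
tcp_pos: [0.5177, 0.1023, 0.0992]
eef_rot: [[-0.047, 0.999, -0.004], [0.999, 0.047, 0.0], [0.0, -0.004, -1.0]]
force: [-0.9, -0.2, -0.5]
gripper_width: 0.0133
gripper_force: 41.2
```

```bash
python3 slot.py 2 .0335
```

```text
[0.5177 0.1023 0.0992]
above [[-0.037, 0.0576, -0.027, -0.0345, -0.0036, 0.002]]
place [[-0.0378, 0.0656, 2.1897, -0.0345, -0.0036, 0.002]]
```

>>> {"name": "drive_tool", "arguments": {"steps": "0 0.04 1.1 0 0 0;0 0.04 1.8 0 0 0;0 0.04 2.1 0 0 0;0 0.04 2.2 0 0 0;0 0.04 2.3 0 0 0;0 0.04 2.3 0 0 0"}}

```text
time_s: 19.8
tcp_pos: [0.5172, 0.102, 0.0333]
eef_rot: [[-0.047, 0.999, -0.007], [0.999, 0.047, -0.0], [0.0, -0.007, -1.0]]
force: [-11.6, -0.8, 14.5]
gripper_width: 0.0132
gripper_force: 43.6
```

>>> {"name": "drive_tool", "arguments": {"steps": "0 0 0 0 0 0;0 0 0 0 0 0;0 0 0 0 0 0;0 0 -0.5 0 0 0;0 0 -1.5 0 0 0;0 0 -3 0 0 0;0 0 -4 0 0 0;0 0 -4 0 0 0", "gripper": 0.36}}

```text
time_s: 20.6
tcp_pos: [0.5223, 0.1015, 0.1556]
eef_rot: [[-0.046, 0.999, 0.007], [0.999, 0.046, 0.001], [0.0, 0.007, -1.0]]
force: [0.9, 0.2, 0.1]
gripper_width: 0.0308
gripper_force: 0.0
```

```bash
python3 cav.py 1
```

```text
[0.44880292 0.33263566] [0.5223 0.1015 0.1556]
above [[7.8084, -2.1022, 1.1743, 0.0627, -0.0127, 2.7026]]
grasp [[7.8073, -2.1216, 4.0742, 0.0627, -0.0127, 2.7026]]
```

>>> {"name": "drive_tool", "arguments": {"steps": "7.8 -2.1 0.5 0.05 0 2.7;7.8 -2.1 1.1 0.05 0 2.7;7.8 -2.1 1.1 0.05 0 2.7;7.8 -2.1 1.1 0.05 0 2.7;7.8 -2.1 1.1 0.05 0 2.7;7.8 -2.1 1.1 0.05 0 2.7;7.8 -2.1 1.1 0.05 0 2.7;7.8 -2.1 1.1 0.05 0 2.7;7.8 -2.1 1.1 0.05 0 2.7", "gripper": 0.45}}

```text
time_s: 21.5
tcp_pos: [0.4457, 0.3306, 0.1166]
eef_rot: [[0.237, 0.971, -0.01], [0.971, -0.237, -0.0], [-0.003, -0.01, -1.0]]
force: [-0.5, 0.3, -0.0]
gripper_width: 0.0383
gripper_force: 0.0
```

```bash
python3 snap.py w7 casting1;python3 cav.py 1;python3 -c "
from h import *
f=grab_frame('top')
for d in look_for('casting1',f):print(round(d['p'],2),atz(f['intrinsics'],campose(f),d['bbox'][:2],.03).round(3))"
```

```text
21.5 [0.4457 0.3306 0.1166] [[0.237, 0.971, -0.01], [0.971, -0.237, -0.0], [-0.003, -0.01, -1.0]] 0.038318684058280095
casting1 [(0.68, [459.9, 389.5, 35.7, 19.3]), (0.68, [197.3, 46.2, 83.6, 89.4]), (0.66, [465.6, 5.5, 33.9, 11.0]), (0.58, [331.1, 193.8, 47.3, 111.7])]
[0.44880292 0.33263566] [0.4458 0.3307 0.1169]
above [[0.086, 0.0815, -0.1048, -0.0934, 0.0201, -0.022]]
grasp [[0.0921, 0.1098, 2.795, -0.0934, 0.0201, -0.022]]
0.85 [0.548 0.47  0.03 ]
0.64 [0.447 0.292 0.03 ]
0.63 [0.519 0.088 0.03 ]
0.54 [0.548 0.021 0.03 ]
0.52 [0.61 0.1  0.03]
```

>>> {"name": "drive_tool", "arguments": {"steps": "0.08 0.1 0.5 -0.05 0 0;0.08 0.1 1.7 -0.05 0 0;0.08 0.1 2.4 -0.05 0 0;0.08 0.1 2.7 -0.05 0 0;0.08 0.1 2.7 -0.05 0 0"}}

```text
time_s: 22.2
tcp_pos: [0.4469, 0.3327, 0.0342]
eef_rot: [[0.236, 0.972, -0.008], [0.972, -0.236, -0.003], [-0.004, -0.007, -1.0]]
force: [-0.9, 0.4, -0.3]
gripper_width: 0.0384
gripper_force: 0.0
```

>>> {"name": "drive_tool", "arguments": {"steps": "0 0 0 0 0 0;0 0 0 0 0 0;0 0 0 0 0 0;0 0 0 0 0 0;0 0 0 0 0 0", "gripper": 0}}

```text
time_s: 22.7
tcp_pos: [0.4489, 0.3342, 0.0376]
eef_rot: [[0.235, 0.972, -0.002], [0.972, -0.235, 0.001], [0.0, -0.002, -1.0]]
force: [1.0, -0.5, 5.7]
gripper_width: 0.0127
gripper_force: 41.9
```

>>> {"name": "drive_tool", "arguments": {"steps": "0 0 -0.3 0 0 0;0 0 -0.7 0 0 0;0 0 -1.2 0 0 0;0 0 -2 0 0 0;0 0 -3 0 0 0;0 0 -3.5 0 0 0;0 0 -3.5 0 0 0"}}

```text
time_s: 23.4
tcp_pos: [0.4497, 0.3348, 0.1445]
eef_rot: [[0.235, 0.972, 0.001], [0.972, -0.235, 0.003], [0.003, -0.0, -1.0]]
force: [0.2, -0.1, -0.4]
gripper_width: 0.0127
gripper_force: 41.0
```

```bash
python3 slot.py 1 .033
```

```text
[0.4497 0.3348 0.1445]
above [[-7.4724, 2.5544, 1.462, 0.003, -0.0268, -2.7153]]
place [[-7.4786, 2.5546, 3.6954, 0.003, -0.0268, -2.7153]]
```

>>> {"name": "drive_tool", "arguments": {"steps": "-7.47 2.55 0 0 0 -2.7;-7.47 2.55 0 0 0 -2.7;-7.47 2.55 0 0 0 -2.7;-7.47 2.55 0.7 0 0 -2.7;-7.47 2.55 1.4 0 0 -2.7;-7.47 2.55 1.4 0 0 -2.7;-7.47 2.55 1.4 0 0 -2.7;-7.47 2.55 1.4 0 0 -2.7;-7.47 2.55 1.4 0 0 -2.7"}}

```text
time_s: 24.3
tcp_pos: [0.47, 0.0992, 0.0994]
eef_rot: [[-0.047, 0.999, -0.004], [0.999, 0.047, -0.0], [-0.0, -0.004, -1.0]]
force: [0.2, 0.1, -0.1]
gripper_width: 0.0129
gripper_force: 40.9
```

```bash
python3 slot.py 1 .0336
```

```text
[0.47   0.0992 0.0994]
above [[-0.01, 0.0506, -0.0191, -0.0392, 0.0021, 0.0031]]
place [[-0.0095, 0.0597, 2.1942, -0.0392, 0.0021, 0.0031]]
```

>>> {"name": "drive_tool", "arguments": {"steps": "0 0.04 1.1 0 0 0;0 0.04 1.8 0 0 0;0 0.04 2.1 0 0 0;0 0.04 2.2 0 0 0;0 0.04 2.28 0 0 0;0 0.04 2.28 0 0 0"}}

```text
time_s: 24.9
tcp_pos: [0.4703, 0.099, 0.0335]
eef_rot: [[-0.047, 0.999, -0.006], [0.999, 0.047, -0.0], [-0.0, -0.006, -1.0]]
force: [-7.5, 0.8, 11.5]
gripper_width: 0.0125
gripper_force: 42.6
```

>>> {"name": "drive_tool", "arguments": {"steps": "0 0 0 0 0 0;0 0 0 0 0 0;0 0 0 0 0 0;0 0 -0.5 0 0 0;0 0 -1.5 0 0 0;0 0 -3 0 0 0;0 0 -5 0 0 0;0 0 -6 0 0 0;0 0 -6 0 0 0", "gripper": 0.36}}

```text
time_s: 25.8
tcp_pos: [0.4751, 0.0984, 0.2182]
eef_rot: [[-0.046, 0.999, 0.009], [0.999, 0.046, 0.0], [-0.0, 0.009, -1.0]]
force: [-0.2, -0.5, -0.4]
gripper_width: 0.031
gripper_force: 0.0
```

```bash
python3 - <<'E'
from h import *
s=get_state();print(s['tcp_pos'])
show('castview',row([.54,.075,.25],down(np.radians(92.5)),s))
show('carrier',row([.49,-.27,.28],down(np.radians(-8.3)),s))
E
```

```text
[0.47507634 0.09842824 0.21818698]
castview [[-0.8789, 2.1362, -1.0402, 0.0901, 0.0016, 0.0184]]
carrier [[-12.2912, -0.0429, -2.0587, 0.067, -0.0781, 16.8182]]
```

>>> {"name": "drive_tool", "arguments": {"steps": "-2.3 2.3 -1.2 0 0 0;-2.3 2.3 -1.2 0 0 0;-2.3 2.3 -1.2 0 0 0;-2.3 2.3 -1.2 0 0 0;-2.3 2.3 -1.2 0 0 0", "gripper": 0.9}}

```text
time_s: 26.3
tcp_pos: [0.5428, 0.0328, 0.2448]
eef_rot: [[-0.046, 0.999, -0.008], [0.999, 0.046, -0.0], [-0.0, -0.008, -1.0]]
force: [0.3, 1.1, 0.5]
gripper_width: 0.0771
gripper_force: 0.0
```

```bash
python3 snap.py w8 casting1;python3 - <<'E'
from h import *
s=get_state();show('carrier',row([.50,-.30,.20],down(np.radians(-8.3)),s))
E
```

```text
26.3 [0.5428 0.0328 0.2448] [[-0.046, 0.999, -0.008], [0.999, 0.046, -0.0], [-0.0, -0.008, -1.0]] 0.07713432433446742
casting1 [(0.87, [353.1, 108.7, 27.1, 84.2]), (0.74, [396.1, 110.6, 36.1, 85.5]), (0.63, [309.4, 107.7, 36.9, 87.5]), (0.56, [267.1, 108.8, 35.3, 86.5]), (0.21, [255.4, 352.0, 23.1, 16.8])]
carrier [[-11.0276, -1.9256, 1.5208, -0.048, 0.0635, 16.8288]]
```

View pics/w8.png

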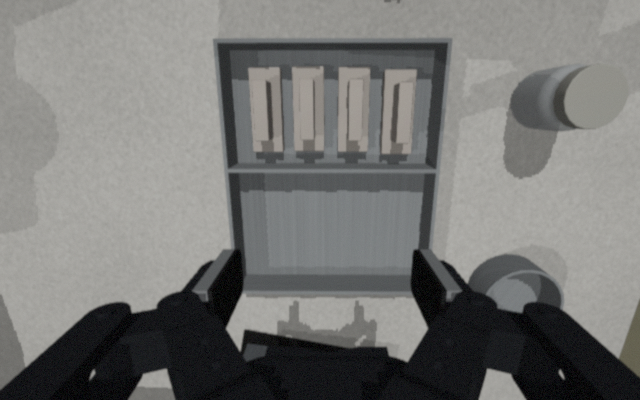

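All four castings stand straight in the bay, at columns 267 to 396. Next is the carrier.

>>> {"name": "drive_tool", "arguments": {"steps": "-11 -1.9 0.3 0 0 16.8;-11 -1.9 0.3 0 0 16.8;-11 -1.9 0.3 0 0 16.8;-11 -1.9 0.3 0 0 16.8;-11 -1.9 0.3 0 0 16.8;-11 -1.9 0.3 0 0 16.8;-11 -1.9 0.3 0 0 16.8;-11 -1.9 0.3 0 0 16.8;-11 -1.9 0.6 0 0 16.8;-11 -1.9 1.2 0 0 16.8;-11 -1.9 1.5 0 0 16.8;-11 -1.9 1.5 0 0 16.8", "gripper": 0.8}}

```text
time_s: 27.6
tcp_pos: [0.5004, -0.2981, 0.1989]
eef_rot: [[0.989, -0.146, -0.009], [-0.146, -0.989, 0.002], [-0.009, -0.001, -1.0]]
force: [0.9, -0.0, 0.0]
gripper_width: 0.0685
gripper_force: 0.0
```

>>> {"name": "drive_tool", "arguments": {"steps": "0 0 0 0 0 0;0 0 0 0 0 0;0 0 0 0 0 0"}}

```text
time_s: 27.9
tcp_pos: [0.5016, -0.2996, 0.202]
eef_rot: [[0.99, -0.14, -0.005], [-0.14, -0.99, -0.001], [-0.005, 0.002, -1.0]]
force: [-0.1, 0.2, -0.2]
gripper_width: 0.0682
gripper_force: 0.0
```

```bash
python3 snap.py w9 carrier_bar carrier
```

```text
27.9 [ 0.5016 -0.2996  0.202 ] [[0.99, -0.14, -0.005], [-0.14, -0.99, -0.001], [-0.005, 0.002, -1.0]] 0.06818783613695499
carrier_bar [(0.74, [316.9, 173.2, 168.0, 183.9])]
carrier [(0.91, [317.0, 172.4, 166.7, 190.5])]
```

View pics/w9.png

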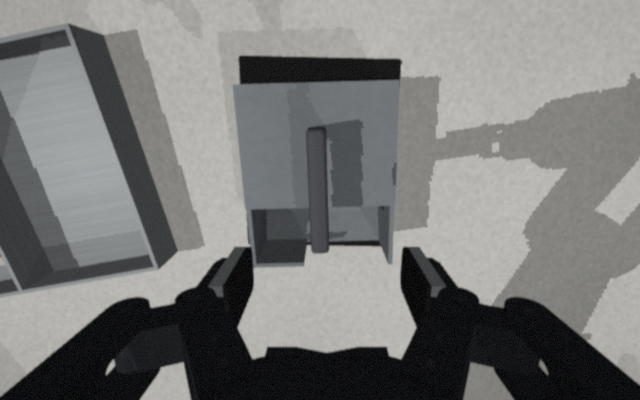

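The bar runs from (317,127) to (320,252), with the front of the carrier at row 264.

```bash
python3 - <<'E'
from h import *
import pickle
a=pickle.load(open('pics/w1.pkl','rb'));b=pickle.load(open('pics/w9.pkl','rb'))
F=tri([ray(*a,(319.5,124)),ray(*b,(317,127))]);N=tri([ray(*a,(321,225)),ray(*b,(320,252))]);print('tri',F,N)
F,N=[atz(*b,p,.12) for p in((317,127.5),(320,252))];v=F-N;c=(F+N)/2;y=np.arctan2(v[1],v[0])
print(c,np.degrees(y),np.linalg.norm(v))
m=[atz(*b,p,.004) for p in((240,57),(400,60))];u=m[1]-m[0];print('mat far corners',m,np.degrees(np.arctan2(u[0],-u[1])),np.linalg.norm(u))
m1=[atz(*a,p,.004) for p in((253,65),(389,66))];print(m1)
s=get_state()
show('g',row([*c[:2],.09],down(y),s));show('joints',s['qpos'])
E
```

```text
tri [ 0.55216473 -0.29829603 -0.0039621 ] [ 0.46021328 -0.2884817   0.10531421]
[ 0.5126503  -0.29602958  0.12      ] -7.202845636360998 0.09221946031743222
mat far corners [array([ 0.62933324, -0.23370708,  0.004     ]), array([ 0.60460869, -0.38771719,  0.004     ])] -9.120357568204929 0.15598210407622629
[array([ 0.6290541 , -0.23400235,  0.004     ]), array([ 0.60406491, -0.38863928,  0.004     ])]
g [[0.3652, -0.1885, 3.7268, 0.0192, 0.0456, -0.1568]]
joints [[-0.6337, 0.1736, 1.3325, -0.0041, 1.6387, 1.079]]
```

>>> {"name": "drive_tool", "arguments": {"steps": "0.36 -0.18 1.5 0 0 -0.05;0.36 -0.18 3 0 0 -0.05;0.36 -0.18 3.5 0 0 -0.05;0.36 -0.18 3.7 0 0.05 -0.05;0.36 -0.18 3.7 0 0.05 -0.05;0.36 -0.18 3.7 0 0.05 -0.05"}}

```text
time_s: 28.65
tcp_pos: [0.5136, -0.2974, 0.0933]
eef_rot: [[0.99, -0.138, 0.004], [-0.138, -0.99, -0.005], [0.004, 0.004, -1.0]]
force: [-0.3, -0.1, 1.1]
gripper_width: 0.0689
gripper_force: 0.0
```

>>> {"name": "drive_tool", "arguments": {"steps": "0 0 0 0 0 0;0 0 0 0 0 0;0 0 0 0 0 0;0 0 0 0 0 0;0 0 0 0 0 0;0 0 0 0 0 0;0 0 0 0 0 0;0 0 0 0 0 0", "gripper": 0, "force": 110}}

```text
time_s: 29.45
tcp_pos: [0.5127, -0.2957, 0.0911]
eef_rot: [[0.991, -0.137, 0.001], [-0.137, -0.991, -0.001], [0.001, 0.001, -1.0]]
force: [0.3, 5.4, 5.2]
gripper_width: 0.0125
gripper_force: 107.8
```

>>> {"name": "drive_tool", "arguments": {"steps": "0 0 -0.2 0 0 0;0 0 -0.5 0 0 0;0 0 -0.9 0 0 0;0 0 -1.4 0 0 0;0 0 -2 0 0 0;0 0 -2.7 0 0 0;0 0 -3.5 0 0 0;0 0 -4.3 0 0 0;0 0 -5 0 0 0;0 0 -5 0 0 0;0 0 -5 0 0 0;0 0 -5 0 0 0"}}

```text
time_s: 30.65
tcp_pos: [0.5116, -0.2957, 0.2386]
eef_rot: [[0.991, -0.137, -0.003], [-0.137, -0.991, 0.0], [-0.003, 0.0, -1.0]]
force: [-0.6, 0.2, -7.2]
gripper_width: 0.0124
gripper_force: 107.2
```

>>> {"name": "drive_tool", "arguments": {"steps": "0 0 0 0 0 0;0 0 0 0 0 0;0 0 0 0 0 0;0 0 0 0 0 0;0 0 0 0 0 0;0 0 0 0 0 0"}}

```text
time_s: 31.25
tcp_pos: [0.5124, -0.2961, 0.2405]
eef_rot: [[0.991, -0.137, -0.0], [-0.137, -0.991, -0.002], [0.0, 0.002, -1.0]]
force: [0.3, 0.3, -7.1]
gripper_width: 0.0123
gripper_force: 107.4
```

```bash
cat > st.py <<'E'
from h import *
s=get_state();F=[]
print(round(s['time_s'],2),s['tcp_pos'].round(4),s['eef_rot'].round(3).tolist(),'F',s['force'].round(2),'M',s['ft_torque'].round(3),s['gripper_width'].round(4),s['gripper_force'].round(0),s['qpos'].round(2))
E
python3 snap.py w10 carrier; python3 st.py
```

```text
31.25 [ 0.5124 -0.2961  0.2405] [[0.991, -0.137, -0.0], [-0.137, -0.991, -0.002], [0.0, 0.002, -1.0]] 0.012251770977399361
carrier [(0.67, [326.3, 218.1, 284.8, 268.3])]Traceback (most recent call last):
  File "st.py", line 3, in <module>
    print(round(s['time_s'],2),s['tcp_pos'].round(4),s['eef_rot'].round(3).tolist(),'F',s['force'].round(2),'M',s['ft_torque'].round(3),s['gripper_width'].round(4),s['gripper_force'].round(0),s['qpos'].round(2))
                                                                                                                                        ^^^^^^^^^^^^^^^^^^^^^^^^
AttributeError: 'float' object has no attribute 'round'
```

View pics/w10.png

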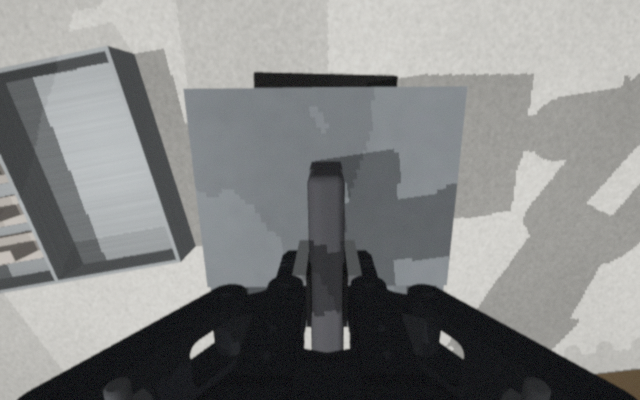

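Carrier is held level at about 7.1 N, which suggests three cores. I'll plan the tip over the core bay.

```bash
sed -i "s/s\['gripper_width'\].round(4),s\['gripper_force'\].round(0)/round(s['gripper_width'],4)/" st.py; cat > tip.py <<'E'
from h import *
Tc=np.array([.547,.0285]);th0=np.radians(2.7)
X=np.array([np.cos(th0),np.sin(th0)]);Y=np.array([-X[1],X[0]])
def pose(theta,beta,Mx,My,Mz,yaw=2.7): # carrier yaw deg; tip towards (-cos b,-sin b) of carrier
    b=np.radians(beta);ax=np.array([np.sin(b),-np.cos(b),0])
    RC=Ro.from_euler('z',yaw,degrees=True).as_matrix()@Ro.from_rotvec(np.radians(theta)*ax).as_matrix()
    M=np.r_[Tc+Mx*X+My*Y,Mz];p=M+RC@(np.array([0,0,.087])-np.array([-.08,-.022,.013]))
    low=min((M+RC@(np.array([x,y,0])-np.array([-.08,-.022,.013])))[2] for x in(-.08,.08) for y in(-.065,.065))
    return p,RC@np.diag([1,-1,-1.]),low
E
python3 - <<'E'
from tip import *
s=get_state();show('pre',row([.562,-.029,.24],down(np.radians(2.7)),s))
for a in((62,0,.04,-.08,.075),(62,35,.04,-.08,.10),(62,35,.04,-.08,.10,-32)):
    p,R,l=pose(*a);print(a,p.round(4),round(l,3))
E
```

```text
pre [[0.4158, -9.0453, 0.0018, 0.0176, 0.0007, -1.7662]]
(62, 0, 0.04, -0.08, 0.075) [ 0.5619 -0.0289  0.1804] 0.069
(62, 35, 0.04, -0.08, 0.1) [ 0.5851 -0.0891  0.2037] 0.072
(62, 35, 0.04, -0.08, 0.1, -32) [ 0.5636 -0.0789  0.2037] 0.072
```

>>> {"name": "drive_tool", "arguments": {"steps": "0.1 -0.6 0 0 0 -0.2;0.2 -1.8 0 0 0 -0.5;0.4 -3.2 0 0 0 -0.9;0.4 -4.7 0 0 0 -1.3;0.4 -6.2 0 0 0 -1.6;0.4 -7.6 0 0 0 -1.75;0.4 -8.6 0 0 0 -1.75;0.4 -9 0 0 0 -1.75;0.4 -9 0 0 0 -1.75;0.4 -9 0 0 0 -1.75"}}

```text
time_s: 32.35
tcp_pos: [0.5612, -0.0306, 0.2401]
eef_rot: [[0.999, 0.046, -0.0], [0.046, -0.999, -0.003], [-0.0, 0.003, -1.0]]
force: [-0.6, 0.2, -6.3]
gripper_width: 0.0122
gripper_force: 107.8
```

```bash
python3 - <<'E'
from tip import *
exec(open('st.py').read().split('\n',1)[1])
for t,z in((15,.085),(30,.08),(45,.08),(62,.075)):
    p,R,l=pose(t,0,.04,-.08,z);show((t,round(l,3)),row(p,R,s))
E
```

```text
32.35 [ 0.5612 -0.0306  0.2401] [[0.999, 0.046, -0.0], [0.046, -0.999, -0.003], [-0.0, 0.003, -1.0]] F [-0.65  0.19 -6.33] M [-0.056  0.051  0.004] 0.0122 [-0.15  0.11  1.33 -0.    1.7   1.37]
(15, np.float64(0.072)) [[2.8902, -0.0661, 2.095, 0.0301, 2.5041, -0.0089]]
(30, np.float64(0.069)) [[2.0288, -0.0642, 1.8653, 0.0312, 5.0041, -0.0049]]
(45, np.float64(0.071)) [[1.0941, -0.0625, 1.7055, 0.0321, 7.5041, -0.0008]]
(62, np.float64(0.069)) [[0.0268, -0.062, 1.9898, 0.0326, 10.3374, 0.004]]
```

>>> {"name": "drive_tool", "arguments": {"steps": "0.6 0 0.3 0 0.6 0;1.2 0 0.7 0 1.3 0;1.8 0 1.1 0 2.0 0;2.2 0 1.4 0 2.7 0;2.2 0 1.6 0 3.4 0;2.1 0 1.7 0 4.1 0;2.0 0 1.8 0 4.8 0;1.8 0 1.8 0 5.4 0;1.6 0 1.7 0 6.0 0;1.4 0 1.7 0 6.5 0;1.2 0 1.7 0 7 0;1.1 0 1.7 0 7.5 0"}}

```text
time_s: 33.55
tcp_pos: [0.5922, -0.0303, 0.1873]
eef_rot: [[0.709, 0.044, 0.704], [0.033, -0.999, 0.029], [0.705, 0.002, -0.71]]
force: [-0.1, 0.7, -7.0]
gripper_width: 0.0121
gripper_force: 108.2
```

```bash
python3 - <<'E'
from tip import *
exec(open('st.py').read().split('\n',1)[1])
for t,z in((45,.08),(54,.08),(64,.08)):
    p,R,l=pose(t,0,.04,-.08,z);show((t,round(l,3)),row(p,R,s))
E
```

```text
33.55 [ 0.5922 -0.0303  0.1873] [[0.709, 0.044, 0.704], [0.033, -0.999, 0.029], [0.705, 0.002, -0.71]] F [-0.1   0.72 -7.03] M [0.03  1.231 0.016] 0.0121 [-0.26 -0.27  1.98  0.33  0.7   1.09]
(45, np.float64(0.071)) [[0.0796, -0.0945, 0.0057, 0.0359, 0.0329, -0.0029]]
(54, np.float64(0.072)) [[-0.3405, -0.0929, -0.3797, 0.0361, 1.5329, -0.0001]]
(64, np.float64(0.074)) [[-0.8713, -0.0914, -0.7248, 0.0361, 3.1995, 0.003]]
```

>>> {"name": "drive_tool", "arguments": {"steps": "-0.1 -0.05 -0.1 0 0.4 0;-0.15 -0.05 -0.2 0 0.8 0;-0.25 -0.05 -0.3 0 1.2 0;-0.34 -0.05 -0.38 0 1.55 0;-0.45 -0.05 -0.45 0 1.9 0;-0.55 -0.05 -0.52 0 2.2 0;-0.65 -0.05 -0.6 0 2.55 0;-0.75 -0.05 -0.65 0 2.9 0;-0.87 -0.05 -0.72 0 3.2 0;-0.87 -0.05 -0.72 0 3.2 0;-0.87 -0.05 -0.72 0 3.2 0;-0.87 -0.05 -0.72 0 3.2 0"}}

```text
time_s: 34.75
tcp_pos: [0.5609, -0.0296, 0.1869]
eef_rot: [[0.434, 0.045, 0.9], [0.022, -0.999, 0.039], [0.901, 0.003, -0.435]]
force: [-0.1, -0.4, -5.0]
gripper_width: 0.0122
gripper_force: 108.7
```

```bash
python3 - <<'E'
from tip import *
exec(open('st.py').read().split('\n',1)[1])
for a in((64,15,.04,-.08,.09,-13),(64,35,.04,-.08,.10,-32)):
    p,R,l=pose(*a);show((a,round(l,3)),row(p,R,s))
E
```

```text
34.75 [ 0.5609 -0.0296  0.1869] [[0.434, 0.045, 0.9], [0.022, -0.999, 0.039], [0.901, 0.003, -0.435]] F [-0.14 -0.36 -4.95] M [-0.124  1.318  0.013] 0.0122 [-0.37 -0.43  2.28  1.07  0.42  0.35]
((64, 15, 0.04, -0.08, 0.09, -13), np.float64(0.074)) [[0.2824, 0.6802, -0.1837, -0.0772, -0.0281, 2.569]]
((64, 35, 0.04, -0.08, 0.1, -32), np.float64(0.072)) [[0.4222, 1.6458, -0.3219, 0.0634, -0.06, 5.8295]]
```

>>> {"name": "drive_tool", "arguments": {"steps": "0.05 0.3 -0.1 0 0 0.8;0.15 0.5 -0.2 0 0 1.7;0.28 0.7 -0.2 0 0 2.6;0.3 1 -0.25 0 0 3.4;0.35 1.2 -0.3 0 0 4.2;0.4 1.4 -0.3 0 0 5;0.42 1.6 -0.32 0 0 5.8;0.42 1.6 -0.32 0 0 5.8;0.42 1.6 -0.32 0 0 5.8;0.42 1.6 -0.32 0 0 5.8;0.42 1.6 -0.32 0 0 5.8;0.42 1.6 -0.32 0 0 5.8"}}

```text
time_s: 35.95
tcp_pos: [0.5595, -0.0766, 0.2014]
eef_rot: [[0.384, -0.21, 0.899], [-0.552, -0.833, 0.041], [0.74, -0.512, -0.436]]
force: [1.0, -0.0, -3.7]
gripper_width: 0.0118
gripper_force: 109.2
```

```bash
python3 - <<'E'
from tip import *
exec(open('st.py').read().split('\n',1)[1])
for a in((64,15,.04,-.08,.09,-13),(66,0,.04,-.08,.085)):
    p,R,l=pose(*a);show((a,round(l,3)),row(p,R,s))
f=grab_frame('top');cv2.imwrite('pics/t2.png',cv2.resize(f['frame'][130:290,230:480,::-1],None,fx=3,fy=3))
E
```

```text
35.95 [ 0.5595 -0.0766  0.2014] [[0.384, -0.21, 0.899], [-0.552, -0.833, 0.041], [0.74, -0.512, -0.436]] F [ 0.97 -0.02 -3.69] M [-0.077  1.102 -0.016] 0.0118 [-0.53 -0.42  2.24  1.12  0.57  0.86]
((64, 15, 0.04, -0.08, 0.09, -13), np.float64(0.074)) [[-0.5848, -0.6713, 0.1312, -0.0922, 0.0101, -3.2346]]
((66, 0, 0.04, -0.08, 0.085), np.float64(0.08)) [[-1.2616, -1.0574, 0.1101, 0.109, 0.2893, -5.7848]]
```

View pics/t2.png

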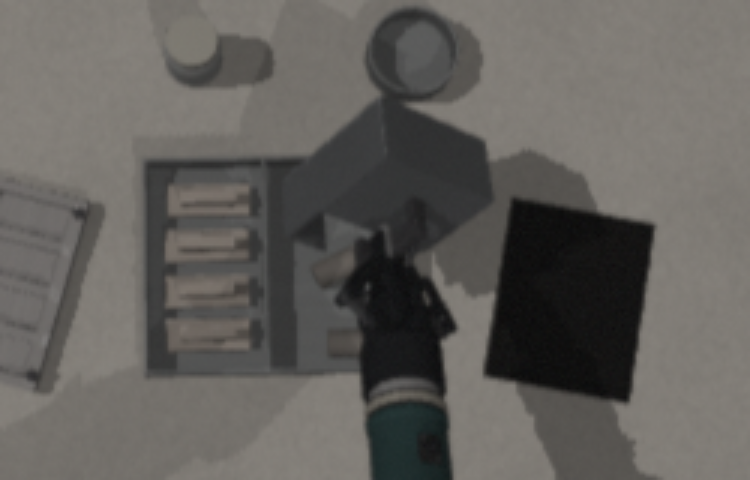

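The force has fallen to 3.7 N and cores show in the bay near (332,265) and (345,343). I'll level the carrier and weigh it.

```bash
python3 - <<'E'
from tip import *
s=get_state()
show('up',row([.57,-.10,.28],down(np.radians(-9.1)),s));show('mat',row([.518,-.295,.26],down(np.radians(-9.1)),s))
E
```

```text
up [[2.5036, -0.7686, -0.8594, -4.235, -9.893, -3.4204]]
mat [[4.9342, 5.3506, -2.3909, -4.235, -9.893, -3.4204]]
```

>>> {"name": "drive_tool", "arguments": {"steps": "1.2 -0.5 -1 -0.4 -1 -0.3;2.5 -0.77 -0.86 -1.3 -3 -1;2.5 -0.77 -0.86 -2 -4.5 -1.5;2.5 -0.77 -0.86 -2.6 -6 -2;2.5 -0.77 -0.86 -3.3 -7.8 -2.7;2.5 -0.77 -0.86 -3.9 -9 -3.1;2.5 -0.77 -0.86 -4.2 -9.9 -3.4;2.5 -0.77 -0.86 -4.2 -9.9 -3.4;2.5 -0.77 -0.86 -4.2 -9.9 -3.4"}}

```text
time_s: 36.9
tcp_pos: [0.5721, -0.0994, 0.2801]
eef_rot: [[0.988, -0.156, -0.001], [-0.156, -0.988, 0.005], [-0.002, -0.004, -1.0]]
force: [0.6, 0.2, -3.2]
gripper_width: 0.0123
gripper_force: 109.0
```

```bash
python3 - <<'E'
from tip import *
s=get_state()
show('mat',row([.518,-.30,.26],down(np.radians(-9.1)),s))
E
```

```text
mat [[-0.7391, 6.8895, 0.6396, -0.042, 0.0196, 0.0241]]
```

>>> {"name": "drive_tool", "arguments": {"steps": "-0.2 1 0 0 0 0;-0.4 2.4 0.2 0 0 0;-0.6 4 0.4 0 0 0;-0.74 5.5 0.6 0 0 0;-0.74 6.5 0.6 0 0 0;-0.74 6.9 0.6 -0.04 0 0;-0.74 6.9 0.6 -0.04 0 0;-0.74 6.9 0.6 -0.04 0 0"}}

```text
time_s: 37.7
tcp_pos: [0.5159, -0.3, 0.2613]
eef_rot: [[0.987, -0.158, 0.001], [-0.158, -0.987, 0.002], [0.001, -0.002, -1.0]]
force: [0.4, 0.2, -3.0]
gripper_width: 0.0123
gripper_force: 109.2
```

>>> {"name": "drive_tool", "arguments": {"steps": "0 0 0 0 0 0;0 0 0 0 0 0;0 0 0 0 0 0;0 0 0 0 0 0;0 0 0 0 0 0;0 0 0 0 0 0;0 0 0 0 0 0;0 0 0 0 0 0;0 0 0 0 0 0;0 0 0 0 0 0;0 0 0 0 0 0;0 0 0 0 0 0"}}

```text
time_s: 38.9
tcp_pos: [0.5152, -0.301, 0.2611]
eef_rot: [[0.987, -0.159, -0.0], [-0.159, -0.987, 0.0], [-0.0, -0.0, -1.0]]
force: [-0.5, 0.8, -2.8]
gripper_width: 0.0121
gripper_force: 109.2
```

>>> {"name": "drive_tool", "arguments": {"steps": "0 0 0 0 0 0;0 0 0 0 0 0;0 0 0 0 0 0;0 0 0 0 0 0;0 0 0 0 0 0;0 0 0 0 0 0;0 0 0 0 0 0;0 0 0 0 0 0;0 0 0 0 0 0;0 0 0 0 0 0;0 0 0 0 0 0;0 0 0 0 0 0"}}

```text
time_s: 40.1
tcp_pos: [0.5152, -0.301, 0.2611]
eef_rot: [[0.987, -0.159, -0.0], [-0.159, -0.987, 0.0], [-0.0, -0.0, -1.0]]
force: [1.0, 0.3, -2.7]
gripper_width: 0.0124
gripper_force: 109.2
```

```bash
python3 - <<'E'
from h import *
for i in range(6):
    s=get_state();print(s['force'].round(2),s['ft_torque'].round(3),s['tcp_pos'].round(4),s['eef_rot'][:,2].round(3));f=grab_frame('top')
cv2.imwrite('pics/t3.png',cv2.resize(f['frame'][130:290,230:480,::-1],None,fx=3,fy=3,interpolation=2))
print([(round(d['p'],2),np.round(d['bbox'])) for d in look_for('core1_center',f)],[(round(d['p'],2),np.round(d['bbox'])) for d in look_for('mat',f)])
g=grab_frame('scene');cv2.imwrite('pics/s3.png',cv2.resize(g['frame'][110:320,210:530,::-1],None,fx=2.5,fy=2.5,interpolation=2))
E
```

```text
[ 0.99  0.3  -2.71] [-0.027 -0.008 -0.045] [ 0.5152 -0.301   0.2611] [-0.  0. -1.]
[ 0.38 -0.38 -2.89] [-0.01   0.025  0.045] [ 0.5152 -0.301   0.2611] [-0.  0. -1.]
[-1.34 -0.05 -3.72] [-0.009  0.072 -0.028] [ 0.5152 -0.301   0.2611] [-0.  0. -1.]
[-0.85  0.09 -2.93] [ 0.029  0.042 -0.001] [ 0.5152 -0.301   0.2611] [-0.  0. -1.]
[ 0.3   0.22 -4.41] [-0.019  0.036 -0.001] [ 0.5152 -0.301   0.2611] [-0.  0. -1.]
[ 1.    0.42 -4.17] [-0.007  0.035 -0.003] [ 0.5152 -0.301   0.2611] [-0.  0. -1.]
[(0.57, array([344., 218.,  20.,  18.]))] []
```

View pics/t3.png

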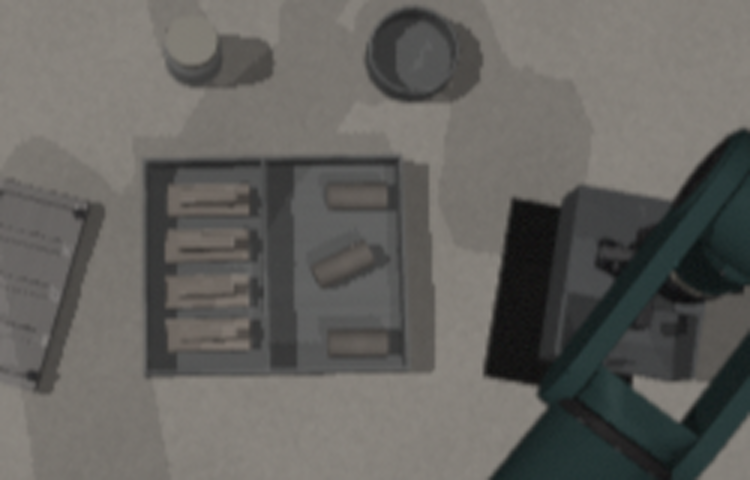

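View pics/s3.png

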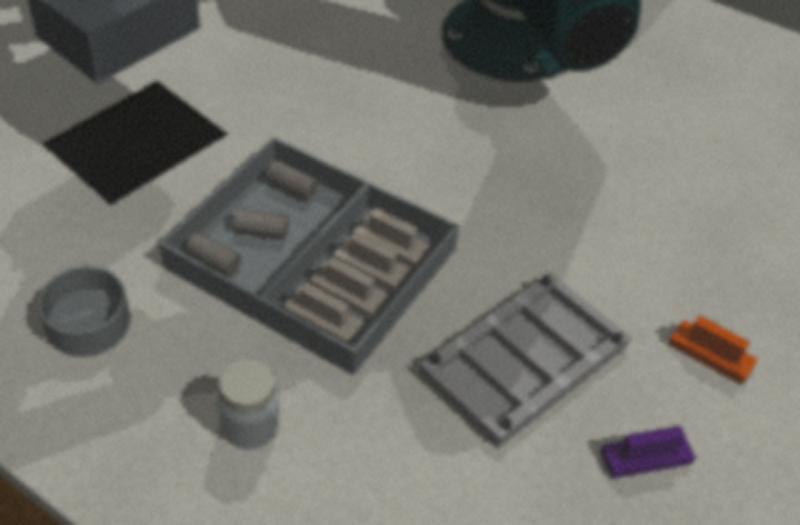

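Three cores lie in the core bay at (357,195), (347,263) and (358,342), and all castings stand. The weight averages about 3.3 N, so the carrier is empty. I'll locate the mat centre.

```bash
python3 - <<'E'
from h import *
f=grab_frame('top');g=grab_frame('scene')
P=np.array([atz(f['intrinsics'],campose(f),(u/3+230,v/3+130),.004) for u,v in((513,199),(655,226),(631,403),(485,376))])
Q=np.array([atz(g['intrinsics'],campose(g),(u/2.5+210,v/2.5+110),.004) for u,v in((112,203),(44,144),(155,82),(226,133))])
for A in(P,Q):print(A.mean(0).round(4),[np.degrees(np.arctan2(*(A[a]-A[b])[1::-1])).round(1) for a,b in((0,3),(1,2))],np.linalg.norm(A[0]-A[3]).round(3),np.linalg.norm(A[0]-A[1]).round(3))
c=[.518,-.2955];s=get_state()
show('hi',row([*c,.11],down(np.radians(-9.1)),s));show('down',row([*c,.0911],down(np.radians(-9.1)),s))
E
```

```text
[ 0.5178 -0.2974  0.004 ] [np.float64(-9.0), np.float64(-8.7)] 0.197 0.158
[ 0.5237 -0.2888  0.004 ] [np.float64(-8.6), np.float64(-8.7)] 0.195 0.155
hi [[0.0637, -0.1942, 5.0364, -0.0022, 0.0012, -0.0049]]
down [[0.0638, -0.194, 5.6664, -0.0022, 0.0012, -0.0049]]
```

>>> {"name": "drive_tool", "arguments": {"steps": "0.06 -0.19 1 0 0 0;0.06 -0.19 2.2 0 0 0;0.06 -0.19 3.4 0 0 0;0.06 -0.19 4.3 0 0 0;0.06 -0.19 4.8 0 0 0;0.06 -0.19 5.1 0 0 0;0.06 -0.19 5.3 0 0 0;0.06 -0.19 5.45 0 0 0;0.06 -0.19 5.55 0 0 0;0.06 -0.19 5.6 0 0 0;0.06 -0.19 5.6 0 0 0"}}

```text
time_s: 41.75
tcp_pos: [0.5181, -0.2958, 0.0936]
eef_rot: [[0.987, -0.159, 0.001], [-0.159, -0.987, -0.0], [0.001, 0.0, -1.0]]
force: [-0.3, 0.4, -3.3]
gripper_width: 0.0126
gripper_force: 109.1
```

>>> {"name": "drive_tool", "arguments": {"steps": "0 0 0.03 0 0 0;0 0 0.06 0 0 0;0 0 0.09 0 0 0;0 0 0.11 0 0 0;0 0 0.11 0 0 0"}}

```text
time_s: 42.25
tcp_pos: [0.518, -0.2955, 0.0911]
eef_rot: [[0.987, -0.159, 0.001], [-0.159, -0.987, -0.0], [0.001, -0.0, -1.0]]
force: [-2.4, 2.8, 4.6]
gripper_width: 0.012
gripper_force: 110.4
```

Seated. I'll release, open wide enough, and lift.

>>> {"name": "drive_tool", "arguments": {"steps": "0 0 0 0 0 0;0 0 0 0 0 0;0 0 0 0 0 0;0 0 0 0 0 0;0 0 0 0 0 0;0 0 -0.5 0 0 0;0 0 -1.5 0 0 0;0 0 -3 0 0 0;0 0 -4.5 0 0 0;0 0 -6 0 0 0;0 0 -6 0 0 0;0 0 -6 0 0 0", "gripper": 0.6}}

```text
time_s: 43.45
tcp_pos: [0.5185, -0.2961, 0.2732]
eef_rot: [[0.987, -0.159, 0.005], [-0.159, -0.987, -0.003], [0.005, 0.002, -1.0]]
force: [-0.2, 0.3, -0.9]
gripper_width: 0.0513
gripper_force: 0.0
```

>>> {"name": "drive_tool", "arguments": {"steps": "-2 0 -6 0 0 0;-4 0 -6 0 0 0;-5 0 0 0 0 0;-6 0 0 0 0 0;-6 0 0 0 0 0;-6 0 0 0 0 0;-6 0 0 0 0 0;-6 0 0 0 0 0"}}

```text
time_s: 44.25
tcp_pos: [0.3411, -0.2676, 0.2707]
eef_rot: [[0.987, -0.159, 0.002], [-0.159, -0.987, -0.001], [0.002, 0.001, -1.0]]
force: [0.6, -1.2, 0.5]
gripper_width: 0.0509
gripper_force: 0.0
```

```bash
python3 - <<'E'
from h import *
f=grab_frame('top');cv2.imwrite('pics/t4.png',cv2.resize(f['frame'][110:290,140:480,::-1],None,fx=2.35,fy=2.35,interpolation=2))
s=get_state();print(s['time_s'],s['tcp_pos'],s['force'])
E
```

```text
44.3 [ 0.34158856 -0.26789296  0.27122394] [-0.05082791 -0.10619378 -0.09026694]
```

View pics/t4.png

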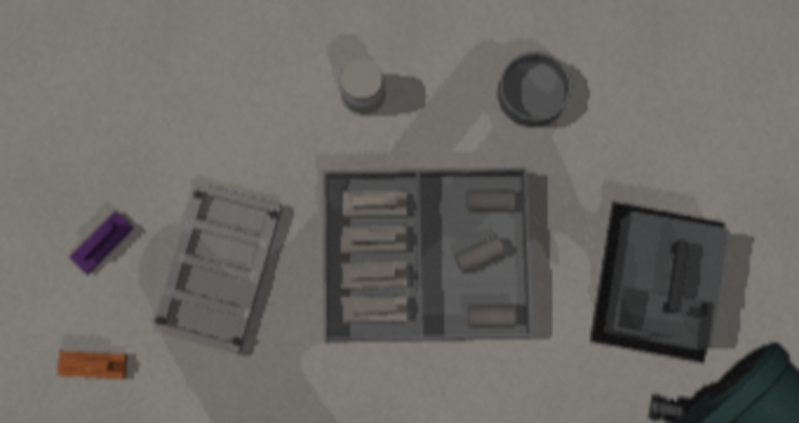

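The final view shows four castings upright in the left bay (375, 204 to 307), three cores in the right bay (490, 200 to 315), and the carrier centred on its mat (665,285).

```bash
python3 -c "
from plant import *
print(finish_job())"
```

```text
the job is handed in; nothing more can be done
None
```

The job is handed in at about 44 s of the 210 s allowed: all four castings stand upright in the casting bay, all three cores are in the core bay, and the carrier, weighed empty at about 3.3 N, is back in the middle of its mat.

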